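# Park and pin the brake arm of a label unwinder and load a new roll

### The arm

A 6-joint arm with a two-finger parallel gripper is mounted at the origin on a cart in front of the work surface, level with it; the furniture and walls round the work are solid. World frame = base frame: x ahead of the robot, y to its left, z up, the work surface at z = 0. Lengths are in mm, angles in rad, forces in N, time in s.
With the tool pointing down it reaches from about 275 to 750 mm from the base axis. Payload 10.2 kg.
Tool frame: the origin (TCP) lies at the very end of the fingers, on their centre line; the grasp point (between the pads) lies 19 mm behind it; z points along the fingers, y is the direction in which the jaws open and shut (so a half turn about z gives the same grasp; the last joint's range is limited). The gripper opens to 85 mm and grips with 20 to 120 N. Pads are 22 mm wide; open, the fingers measure 114 mm over their backs; the gripper's body (76 mm by 85 mm) begins 54 mm behind the grasp point. The pads swing forward as they close: fully open they stand 13 mm farther back than shut.
Start: joints at [-1.479, 0.313, 1.498, -0, 1.331, -0.223], TCP at [162.541, -499.211, 231.294] pointing down, gripper open.
Joint ranges: [-2.94, 2.94], [-0.97, 2.17], [0.19, 2.56], [-1.23, 4.37], [0.02, 3.11], [-2.88, 2.88]. Speed limits (rad/s): [2.39, 2.39, 3.01, 3.14, 3.14, 3.14].

### API

Orientations are given as a unit quaternion [w, x, y, z].
In Python, from rig import sensors, imaging, ctrl gives the robot as it stands.
- The arm moves only by the shell command python3 -m creep 'ROWS' [FORCE]. ROWS is JSON, a list of rows, each an object with "grip": the finger opening in mm, from 0 to 85.4; "linear": the shift along the tool's x, y, z in mm, a list of three; "rot": the turn, a rotation vector about the tool's x, y, z in rad, a list of three. A call has 1 to 12 rows; each row shifts and turns the commanded pose from where the row before left it, along the tool's axes as they then stand; what a row does not reach is not made up. A row lasts 1/12 s, in which the tool goes at most 41.7 mm and 7.16 degrees, less where a joint would pass 70% of its speed; a pose out of reach is approached as far as the arm can. A call with a gripper value outside its range is refused whole. The fingers move at their own pace and stop on an object; FORCE is the grip in N (left out, the last holds). Time passes only in rows, so rows that do not move let the fingers close. It gives the time, the measured TCP pose, the force and the opening at its end, in the units of the state.
- sensors.sense(): the state, without advancing time (a new reading comes with each control period).
- imaging.capture(name): name is "scene" or "top" or "wrist"; returns (picture, depth): 384x512x3 uint8, red, green, blue; 384x512 float32, mm along the optical axis (not along the pixel's ray), 0 where there is no reading.
- imaging.camera_params(name): a dict with "intrinsics" (3x3 intrinsics, pixels), "k1" (the pictures are not rectified: a ray, as slopes to the right and down, at radius r is drawn at 1 + k1 r^2 times it, then the intrinsics apply), "R" (3x3) and "t" (3): a world point X has camera coordinates R X + t. Camera axes: x right, y down, z forward; pixel columns grow to the right and rows downward; lengths in mm; the calibration is good to about 2 mm. A picture is of the moment at which its call begins: read the wrist's pose just before it. camera_params takes no time and is no camera call; for the wrist camera it gives the pose at the moment of the call.
- ctrl.finish_job(): hands the job in, once; it reports no verdict.
The state is a dict: "time_s": time; "joints": joint angles; "dq": joint speeds; "tau": joint torques, N m; "eef_pos": TCP position; "ee_rot": TCP orientation; "force": force on the tool from outside, world axes, zero at the start; "wrist_torque": the same for the moment, N m; "grip_width": opening from 0.0 (shut) to 1.0 (fully open).
Only numpy, scipy, OpenCV 4.12 (cv2) and the standard library are available. Lean on these libraries where they do the work, as an engineer would, in place of code of your own. Each camera call takes 0.05 s, during which the arm holds its last target.

### The job

Load the label unwinder. Pull its sprung brake arm back by the knob of the lock pin until the arm meets its stop, then push the pin all the way down so that it holds the arm there. With the arm pinned, lay the roll of tube labels flat on the platter over the boss in its middle, and put the metal keeper cap, knob up, flat on top of the roll; leave the other things on the bench where they stand.

Things in the scene. Friction and masses are not known exactly. Their poses are not given: they have to be found in the camera images.
- unwinder: The label unwinder: a grey console about 160 x 270 mm, fixed to the bench, with a flat metal deck that slopes 22 degrees, low edge towards the robot. On the deck: platter on the left, sprung brake arm and lock hole on the right. Origin under its middle, on the bench; z up, x towards the back, y left.
- platter (a point): Centre of the top face of the unwinder's round steel platter (96 mm across, fixed, its face 6 mm above the deck). A black boss 21 mm across and 10 mm high with a chamfered top stands in its middle. Axes: z the deck's normal (22 degrees from vertical, leaning to the robot), x up the slope, y left along the deck.
- lock_hole (a point): Mouth of the lock hole in the deck surface (12.5 mm across, 17 mm deep, chamfered), right of the platter, nearer the robot; same axes as platter. In this frame the arm's pivot axis is parallel to z through x = +0.029, y = +0.080 m, and the platter's centre is at x = +0.029, y = +0.178 m.
- brake_arm (a joint): Angle (rad) of the sprung brake arm about its pivot. 0 = at rest, its rubber roller near the platter's centre in the way of a roll. Grows as the arm's pin end is pulled down the slope, towards the robot; stop at 0.713. At 0.698 its bush stands right over the lock hole. A spring pushes it back to 0: 0.30 N m at rest, 0.51 N m at the stop.
- bush_top (a point): Centre of the top of the steel bush at the right end of the brake arm, in which the lock pin stands: 23 mm across, bored 10.6 mm, 22 mm long, top 26 mm above the deck, 85 mm from the pivot. z is the deck's normal. The rest of the arm stays under 40 mm above the deck.
- pin_knob (a point): Centre of the black knob of the loose lock pin: 22 mm across, 32 mm tall. z = the pin's axis, up. The 9 mm shank stands in the arm's bush (22 mm deep: do not lift it out), tip 64 mm below this point, resting on the deck, so pulling the knob swings the arm. This point is 64 mm above the deck at the start, 50 mm when the pin is home in the lock hole and its collar meets the bush.
- roll_mid (a point): Centre, half-way up, of the white roll of tube labels, 66 mm across, 26 mm tall, flat on the bench at the start; brown core with a 25 mm hole. z is its axis. About 0.09 kg.
- cap_knob (a point): Middle of the knob of the keeper cap: a flat metal disc 79 mm across with a black round knob on top (24 mm across, from 9 to 43 mm above the cap's lower edge); this point is 26 mm above that edge. The cap's rim (74 mm inside) reaches 5 mm down round the roll when the disc lies on it. z is its axis, knob up. About 0.12 kg; at the start it stands on the bench.
- tape_roll: Bystander: a beige roll of tape, 69 mm across, 19 mm tall, with a wide open core; origin under its centre. Leave it alone.
- timer: Bystander: a small white countdown timer on its stand, 39 x 68 x 62 mm; origin under its centre. Leave it alone.
- marker: Bystander: a marker pen with white barrel and black cap, 12 x 133 x 13 mm, lying on the bench; origin under its middle, y along it. Leave it alone.
Mind the look-alikes: they are no part of the job. What is shaped like the part that bears roll_mid but green is not meant.

How it is judged:
By the outcome, as a careful person would: the job done as asked, in the order asked, and still so for the second after the job is handed in, with the robot touching nothing.
It also fails if it takes over 59 s, if anything falls off the work surface, if the arm or the gripper's body presses on something with over 40 N, if the wrist force passes 120 N, or if a joint passes its speed limit or range.

## Working session

There is one attempt and no reset: what is moved stays moved. The work goes in short steps, Python scripts to look and compute and a shell command to move; the robot and the scene stay as the last step left them, time stands still between calls to the robot, and variables do not carry over. Pictures are saved under pics/ and viewed, and the job is handed in when it is done.

```bash
ls; mkdir -p pics; python3 - <<'E'
from rig import sensors, imaging, ctrl
import cv2, numpy as np
print(sensors.sense())
for n in ("scene","top"):
    p,d=imaging.capture(n); cv2.imwrite(f"pics/{n}0.png",p[:,:,::-1]); np.savez(f"pics/{n}0.npz",p=p,d=d)
    c=imaging.camera_params(n); print(n,c)
E
```

```text
pics
{'time_s': 0.0, 'joints': array([-1.47937259e+00,  3.13462111e-01,  1.49843301e+00,  6.63398595e-06,
        1.33099779e+00, -2.23407181e-01]), 'dq': array([ 1.84029217e-03,  2.82160995e-03,  5.20142183e-05,  1.01716637e-03,
       -3.69955071e-04,  1.41448514e-03]), 'tau': array([ 4.09718472e-03, -4.12261999e+01, -2.59739292e+01,  4.84710802e-05,
        4.09110085e-03,  1.68258043e-05]), 'eef_pos': array([ 162.53189831, -498.94044873,  230.73041281]), 'ee_rot': array([-6.48497609e-04,  9.87635665e-01,  1.56765333e-01,  4.60863019e-05]), 'force': array([ 0.29189257, -0.60255571,  0.06375708]), 'wrist_torque': array([ 0.00882554, -0.02330651,  0.00234726]), 'grip_width': 1.0000140867595368}
scene {'intrinsics': array([[479.61813447,   0.        , 258.7853155 ],
       [  0.        , 479.61813447, 189.214006  ],
       [  0.        ,   0.        ,   1.        ]]), 'k1': 0.01411684268016628, 'R': array([[ 0.7206056 , -0.69334397,  0.00130705],
       [-0.50114805, -0.5221536 , -0.69007699],
       [ 0.4791432 ,  0.49661832, -0.72373479]]), 't': array([-339.90231062,  336.81806991, 1419.79773107])}
top {'intrinsics': array([[445.89165904,   0.        , 254.16925281],
       [  0.        , 445.89165904, 197.18749141],
       [  0.        ,   0.        ,   1.        ]]), 'k1': -0.021554735732954553, 'R': array([[-0.26194875, -0.96504069,  0.00890628],
       [-0.87487091,  0.23355718, -0.42432527],
       [ 0.40741103, -0.11894332, -0.90546604]]), 't': array([ 185.67591525,  463.87607766, 1409.0014952 ])}
```

View pics/scene0.png

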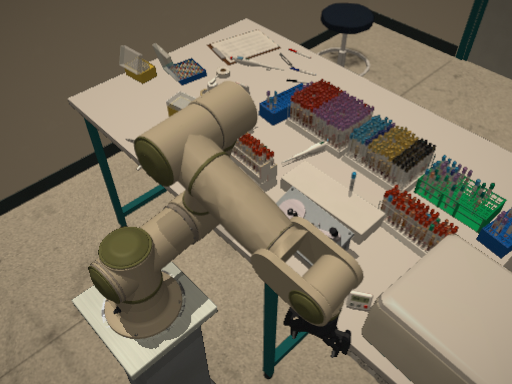

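View pics/top0.png

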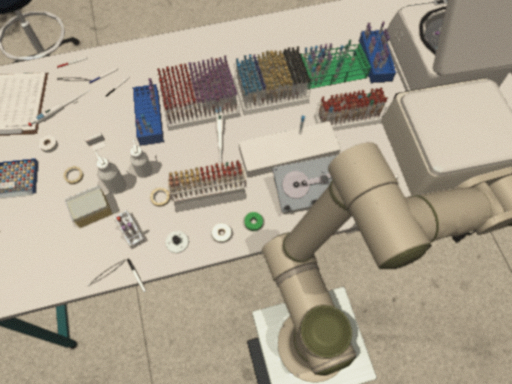

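The top view shows the unwinder near (303,183), with the platter at (295,185). Three things could be taken for the roll: the green one at (254,221), the white one at (222,233), and the white/metal disc with a black middle at (177,241), which is probably the cap. Tape-like rings lie at (160,196), (74,174) and (47,143). I'll check these in a close crop.

```bash
cat > h.py <<'E'
import numpy as np, cv2
from rig import sensors, imaging
from scipy.spatial.transform import Rotation as Rn
def ray(c,u,v):
    K=c['intrinsics']; 
    D=np.array([c['k1'],0,0,0,0.])
    xy=cv2.undistortPoints(np.array([[[u,v]]],float),K,D)[0,0]
    R=c['R'];t=c['t']
    return -R.T@t, R.T@np.array([xy[0],xy[1],1])
def onz(c,u,v,z):
    o,d=ray(c,u,v); return o+d*(z-o[2])/d[2]
def dep(c,u,v,dd):
    o,d=ray(c,u,v); return o+d*dd
def proj(c,X):
    X=np.asarray(X,float); q=c['R']@X+c['t']; x=q[:2]/q[2]; x=x*(1+c['k1']*(x@x)); return c['intrinsics'][:2,:2]@x+c['intrinsics'][:2,2]
def tool():
    s=sensors.sense(); q=s['ee_rot']; return s['eef_pos'],Rn.from_quat([q[1],q[2],q[3],q[0]]).as_matrix(),s
E
python3 - <<'E'
from h import *
z=np.load('pics/top0.npz');p,d=z['p'],z['d'];c=imaging.camera_params('top')
cv2.imwrite('pics/c1.png',cv2.resize(p[120:270,100:360,::-1],None,fx=3,fy=3,interpolation=cv2.INTER_CUBIC))
for n,(u,v) in dict(green=(254,221),white=(222,233),cap=(177,241),platter=(290,185),decklow=(300,206),tape=(160,196)).items():
    print(n,dep(c,u,v,d[v,u]).round(0),onz(c,u,v,20).round(0))
E
```

```text
green [451.  71.   3.] [444.  73.  20.]
white [438. 191.  -2.] [430. 191.  20.]
cap [433. 346.  42.] [441. 347.  20.]
platter [520. -78.  79.] [547. -91.  20.]
decklow [449. -96.  42.] [ 458. -101.   20.]
tape [638. 376.  -5.] [625. 374.  20.]
```

View pics/c1.png

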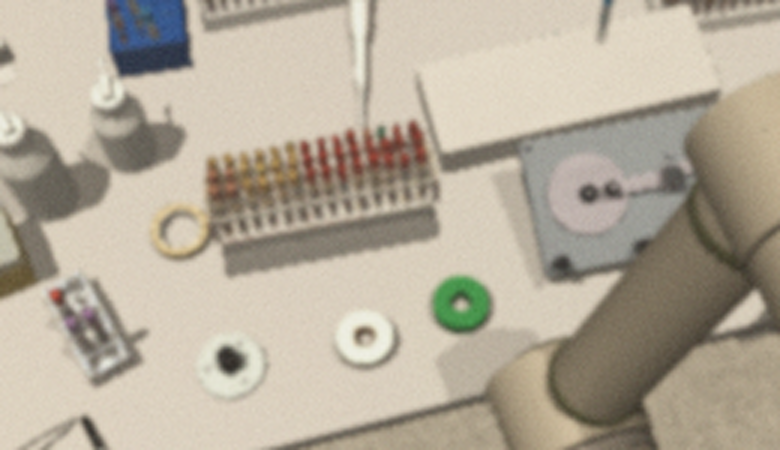

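```bash
python3 - <<'E'
from h import *
P,R,s=tool(); c=imaging.camera_params('wrist')
print(R.round(3)); o=-c['R'].T@c['t']; print('cam in tool',(R.T@(o-P)).round(1)); print((c['R']@R).round(3)); print(c['intrinsics'],c['k1'])
z=np.load('pics/top0.npz');p,d=z['p'],z['d'];c=imaging.camera_params('top')
for u,v in [(400,100),(450,120),(390,170),(440,175),(480,90),(350,110),(290,150)]:
  print(u,v,dep(c,u,v,d[v,u]).round(0))
T=np.array([480,-130,330.]); print('to',(R.T@(T-P)).round(1))
E
```

```text
[[ 0.951  0.31  -0.   ]
 [ 0.31  -0.951  0.001]
 [ 0.    -0.001 -1.   ]]
cam in tool [  78.8    0.3 -142.3]
[[-0.002  1.     0.   ]
 [-0.95  -0.001 -0.311]
 [-0.311 -0.001  0.95 ]]
[[268.89208543   0.         250.71611148]
 [  0.         268.89208543 192.60404561]
 [  0.           0.           1.        ]] -0.0011778350363671536
400 100 [ 690. -530.  193.]
450 120 [ 555. -651.  214.]
390 170 [ 235. -159.  656.]
440 175 [ 375. -536.  195.]
480 90 [ 642. -809.  219.]
350 110 [ 760. -389.   90.]
290 150 [ 669. -126.   56.]
to [ 416.1 -252.7  -98.8]
```

```bash
python3 -m creep '[{"grip":85,"linear":[0,0,-33],"rot":[0,0,0]},{"grip":85,"linear":[0,0,-33],"rot":[0,0,0]},{"grip":85,"linear":[0,0,-33],"rot":[0,0,0]},{"grip":85,"linear":[30,-25,0],"rot":[0,0,0]},{"grip":85,"linear":[30,-25,0],"rot":[0,0,0]},{"grip":85,"linear":[30,-25,0],"rot":[0,0,0]},{"grip":85,"linear":[30,-25,0],"rot":[0,0,0]},{"grip":85,"linear":[30,-25,0],"rot":[0,0,0]},{"grip":85,"linear":[30,-20,0],"rot":[0,0,0]},{"grip":85,"linear":[30,-20,0],"rot":[0,0,0]},{"grip":85,"linear":[30,-20,0],"rot":[0,0,0]},{"grip":85,"linear":[30,-20,0],"rot":[0,0,0]}]' 20; python3 -m creep '[{"grip":85,"linear":[34,-18,0],"rot":[0,0,0]},{"grip":85,"linear":[34,-15,0],"rot":[0,0,0]},{"grip":85,"linear":[34,-10,0],"rot":[0,0,0]},{"grip":85,"linear":[34,-5,0],"rot":[0,0,0]},{"grip":85,"linear":[0,0,0],"rot":[0,0,0]}]'
python3 - <<'E'
from h import *
P,R,s=tool();c=imaging.camera_params('wrist'); p,d=imaging.capture('wrist'); np.savez('pics/w1.npz',p=p,d=d,R=c['R'],t=c['t'],intrinsics=c['intrinsics'],k1=c['k1'])
cv2.imwrite('pics/w1.png',p[:,:,::-1]); print(P,s['time_s'])
p,d=imaging.capture('top');cv2.imwrite('pics/t1.png',cv2.resize(p[120:270,100:360,::-1],None,fx=3,fy=3,interpolation=cv2.INTER_CUBIC))
E
```

```text
time_s: 1.1
eef_pos: [356.5, -219.0, 330.2]
ee_rot: [-0.0, 0.988, 0.157, -0.0]
force: [-0.8, -0.9, 1.0]
grip_width: 0.995
time_s: 1.52
eef_pos: [473.3, -130.2, 329.2]
ee_rot: [-0.001, 0.987, 0.159, -0.0]
force: [0.4, -0.4, -0.8]
grip_width: 0.997
[ 473.27842917 -130.19679472  329.19069811] 1.5167
```

View pics/w1.png

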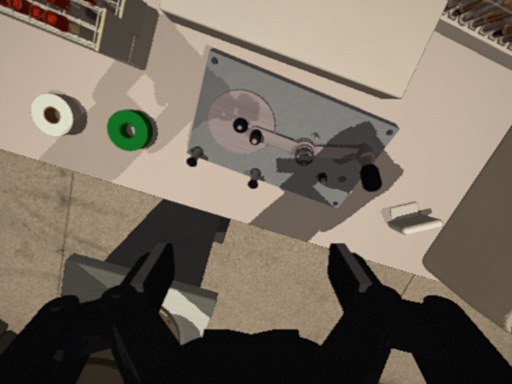

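View pics/t1.png

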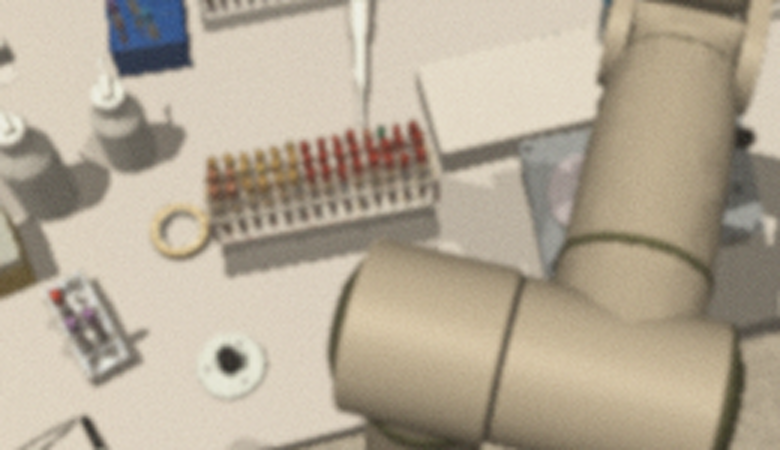

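```bash
python3 - <<'E'
from h import *
z=np.load('pics/w1.npz');p,d=z['p'],z['d'];c={k:z[k] for k in('R','t','intrinsics','k1')};c['k1']=float(c['k1'])
cv2.imwrite('pics/w1c.png',cv2.resize(p[40:220,180:420,::-1],None,fx=3.3,fy=3.3,interpolation=cv2.INTER_CUBIC))
K=c['intrinsics']
pts=[]
for v in range(60,205,2):
  for u in range(195,400,2):
    if d[v,u]>0: 
      X=dep(c,u,v,d[v,u])
      r,g,b=map(int,p[v,u])
      if b>r+5 and abs(r-g)<40: pts.append(X)
pts=np.array(pts); print(len(pts))
m=np.ones(len(pts),bool)
for _ in range(6):
  A=np.c_[pts[m][:,:2],np.ones(m.sum())]; k=np.linalg.lstsq(A,pts[m][:,2],rcond=None)[0]
  r=pts[:,2]-np.c_[pts[:,:2],np.ones(len(pts))]@k; m=abs(r)<max(2,1.5*r[m].std())
n=np.array([-k[0],-k[1],1]);n/=np.linalg.norm(n);print(k,n,np.degrees(np.arccos(n[2])),m.sum(),r[m].std(), 'yaw',np.degrees(np.arctan2(-n[1],-n[0])))
np.save('pics/plane.npy',k)
for u,v in [(214,61),(390,131),(336,204),(241,125),(322,178),(304,151),(370,187),(330,180)]:
  o,dr=ray(c,u,v); s=(k[0]*o[0]+k[1]*o[1]+k[2]-o[2])/(dr[2]-k[0]*dr[0]-k[1]*dr[1]); print(u,v,(o+s*dr).round(1), dep(c,u,v,d[v,u]).round(1))
E
```

```text
0Traceback (most recent call last):
  File "<stdin>", line 15, in <module>
IndexError: too many indices for array: array is 1-dimensional, but 2 were indexed
```

View pics/w1c.png

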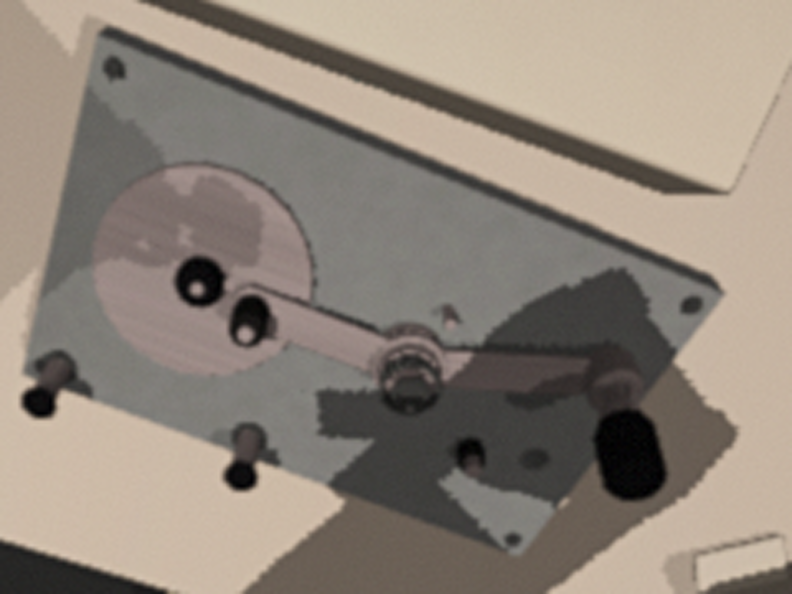

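```bash
cat > plane.py <<'E'
from h import *
z=np.load('pics/w1.npz');p,d=z['p'],z['d'];c={k:z[k] for k in('R','t','intrinsics','k1')};c['k1']=float(c['k1'])
q=p.astype(int); 
poly=np.array([[213,52],[394,130],[335,204],[190,150]])
M=np.zeros(d.shape,np.uint8);cv2.fillPoly(M,[poly],1);M=cv2.erode(M,np.ones((7,7)))
sel=(M>0)&(q[...,0]-q[...,2]<8)&(q.sum(2)>120)&(d>0)
pts=np.array([dep(c,u,v,d[v,u]) for v,u in zip(*np.nonzero(sel))])
m=np.ones(len(pts),bool)
for _ in range(8):
  k=np.linalg.lstsq(np.c_[pts[m][:,:2],np.ones(m.sum())],pts[m][:,2],rcond=None)[0]
  r=pts[:,2]-np.c_[pts[:,:2],np.ones(len(pts))]@k; m=abs(r)<max(1.5,2*r[m].std())
n=np.array([-k[0],-k[1],1]);n/=np.linalg.norm(n)
def onplane(u,v,h=0):
  o,dr=ray(c,u,v); kk=k[2]+h/n[2]; s=(k[0]*o[0]+k[1]*o[1]+kk-o[2])/(dr[2]-k[0]*dr[0]-k[1]*dr[1]); return o+s*dr
E
python3 - <<'E'
from plane import *
print(len(pts),k,n,np.degrees(np.arccos(n[2])),m.sum(),r[m].std(), 'yaw',np.degrees(np.arctan2(-n[1],-n[0])))
f=lambda x,y:(x/3.3+180,y/3.3+40)
C={}
for nm,x,y,h in [('cTL',105,30,0),('cTR',720,290,0),('cBR',512,553,0),('cBL',25,375,0),('scrTL',114,68,0),('scrTR',691,304,0),('scrBR',512,540,0),('hole',535,460,0),('plat',203,270,6),('boss',202,280,16)]:
  C[nm]=onplane(*f(x,y),h);print(nm,C[nm].round(1))
y=C['cTL']-C['cTR'];print('len',np.linalg.norm(y),'yaw',np.degrees(np.arctan2(-y[0],y[1])))
y=C['cBL']-C['cBR'];print('len',np.linalg.norm(y),'yaw',np.degrees(np.arctan2(-y[0],y[1])))
y=C['plat']-C['hole'];print(np.linalg.norm(y))
E
```

```text
8325 [ 4.02503793e-01 -1.75348187e-02 -1.39752497e+02] [-0.37334275  0.01626444  0.92755089] 21.943793641613887 7473 0.6871754882109945 yaw -2.4944765088757945
cTL [594.9 -39.2 100.4]
cTR [ 581.7 -303.4   99.7]
cBR [ 433.3 -295.6   39.8]
cBL [444.6 -31.8  39.8]
scrTL [584.  -45.2  96.1]
scrTR [ 573.2 -296.5   96.1]
scrBR [ 440.7 -291.4   42.7]
hole [ 486.2 -277.5   60.8]
plat [ 521.8 -100.1   78.5]
boss [ 518.4 -101.    87.9]
len 264.52413462102294 yaw -2.8725668981783286
len 264.0770294092672 yaw -2.449218983840609
181.84834007380041
```

```bash
cat > fr.py <<'E'
from h import *
psi=np.radians(-2.6);a=np.radians(22)
ux=np.array([np.cos(psi),np.sin(psi),0]);DY=np.array([-np.sin(psi),np.cos(psi),0])
DX=np.cos(a)*ux+np.array([0,0,np.sin(a)]);DN=np.cross(DX,DY)
D=np.c_[DX,DY,DN]
E
python3 - <<'E'
from plane import *
from fr import *
f=lambda x,y:(x/3.3+180,y/3.3+40)
g=lambda X:((proj(c,X)-[180,40])*3.3).round(0)
H=onplane(*f(535,460)); PL=onplane(*f(203,270),6); BO=onplane(*f(201,278),15)
print(D.T@(PL-H), D.T@(BO-H), DN)
off=np.array([29,178,6.]); h2=PL-D@off; h3=BO-D@(off+[0,0,9]); print(H,h2,h3)
Hm=(H+h2+h3)/3; print('hole est',Hm)
for nm,L in dict(hole=[0,0,0],pivot=[29,80,0],pivot40=[29,80,40],bush=[58,0,26],knobtop=[58,0,80],knobbot=[58,0,48],plat=[29,178,6],bosstop=[29,178,16],bx=[58,11,80],by=[58,-11,80]).items(): print(nm,g(Hm+D@np.array(L)))
for nm,xy in dict(pegA=(62,375),pegB=(250,450),stop=(478,470)).items(): print(nm,(D.T@(onplane(*f(*xy))-Hm)).round(0))
for nm,xy,h in [('pegA',(40,403),30),('pegA',(40,403),20),('pegB',(240,475),30),('pegB',(240,475),20),('stop',(468,452),15),('roller',(245,322),40)]: print(nm,h,(D.T@(onplane(*f(*xy),h)-Hm)).round(0))
print(sensors.sense()['joints'])
E
```

```text
[ 32.11150345 178.88701043   6.09160342] [ 32.75214806 178.44518696  15.09067696] [-0.37422096  0.01699327  0.92718385]
[ 486.24543281 -277.52223518   60.82943565] [ 489.13335626 -276.76545053   62.07995858] [ 489.70704439 -277.23378032   62.31908927]
hole est [ 488.36194448 -277.17382201   61.74282783]
hole [537. 456.]
pivot [411. 347.]
pivot40 [413. 394.]
bush [621. 389.]
knobtop [651. 466.]
knobbot [632. 418.]
plat [203. 272.]
bosstop [200. 282.]
bx [624. 455.]
by [677. 476.]
pegA [-51. 226.   0.]
pegB [-55. 127.   0.]
stop [-19.  21.  -0.]
pegA 30 [-49. 228.  30.]
pegA 20 [-57. 230.  20.]
pegB 30 [-49. 130.  30.]
pegB 20 [-56. 129.  20.]
stop 15 [-2. 36. 15.]
roller 40 [ 32. 155.  40.]
[-5.14396446e-01  1.80263381e-01  1.41371309e+00 -2.08097894e-04
  1.54919761e+00  7.39686036e-01]
```

```bash
cat >> fr.py <<'E'
HOLE=np.array([488.4,-277.2,61.7])
RT=np.c_[DY,DX,-DN]
def d2w(L): return HOLE+D@np.array(L,float)
def w2d(X): return D.T@(np.asarray(X)-HOLE)
def plan(T,Rt=RT):
    P,R,s=tool(); rv=Rn.from_matrix(R.T@Rt).as_rotvec()
    print('t',s['time_s'],'P',P.round(1),'deck',w2d(P).round(1),'F',s['force'].round(1),'grip mm',(s['grip_width']*85.4).round(1),'rotvec',rv.round(3),'deg',np.degrees(np.linalg.norm(rv)).round(1))
    print('linear after rot',(Rt.T@(T-P)).round(1),'now',(R.T@(T-P)).round(1))
E
python3 -c "
from fr import *
plan(d2w([58,0,140]))"
```

```text
Traceback (most recent call last):
  File "fr.py", line 12, in plan
    print('t',s['time_s'],'P',P.round(1),'deck',w2d(P).round(1),'F',s['force'].round(1),'grip mm',(s['grip_width']*85.4).round(1),'rotvec',rv.round(3),'deg',np.degrees(np.linalg.norm(rv)).round(1))
                                                                                                  ^^^^^^^^^^^^^^^^^^^^^^^^^^^^
AttributeError: 'float' object has no attribute 'round'
```

```bash
sed -i "s/(s\['grip_width'\]\*85.4).round(1)/round(s['grip_width']*85.4,1)/" fr.py; python3 -c "
from fr import *
plan(d2w([58,0,140]))"
```

```text
t 1.6167 P [ 470.5 -132.4  329.6] deck [ 77.7 143.8 257.5] F [-0.8 -0.7  0.1] grip mm 85.1 rotvec [-0.337  0.232 -1.193] deg 72.3
linear after rot [-143.8  -19.7  117.5] now [-26.7 143.8 116.2]
```

```bash
python3 -m creep '[{"grip":85,"linear":[0,0,0],"rot":[-0.028,0.0193,-0.0994]},{"grip":85,"linear":[0,0,0],"rot":[-0.028,0.0193,-0.0994]},{"grip":85,"linear":[0,0,0],"rot":[-0.028,0.0193,-0.0994]},{"grip":85,"linear":[0,0,0],"rot":[-0.028,0.0193,-0.0994]},{"grip":85,"linear":[0,0,0],"rot":[-0.028,0.0193,-0.0994]},{"grip":85,"linear":[0,0,0],"rot":[-0.028,0.0193,-0.0994]},{"grip":85,"linear":[0,0,0],"rot":[-0.028,0.0193,-0.0994]},{"grip":85,"linear":[0,0,0],"rot":[-0.028,0.0193,-0.0994]},{"grip":85,"linear":[0,0,0],"rot":[-0.028,0.0193,-0.0994]},{"grip":85,"linear":[0,0,0],"rot":[-0.028,0.0193,-0.0994]},{"grip":85,"linear":[0,0,0],"rot":[-0.028,0.0193,-0.0994]},{"grip":85,"linear":[0,0,0],"rot":[-0.028,0.0193,-0.0994]}]'; python3 -m creep '[{"grip":85,"linear":[-24,-3,19],"rot":[0,0,0]},{"grip":85,"linear":[-24,-3,19],"rot":[0,0,0]},{"grip":85,"linear":[-24,-3,19],"rot":[0,0,0]},{"grip":85,"linear":[-24,-3,19],"rot":[0,0,0]},{"grip":85,"linear":[-24,-3,19],"rot":[0,0,0]},{"grip":85,"linear":[-24,-3,19],"rot":[0,0,0]},{"grip":85,"linear":[0,0,0],"rot":[0,0,0]},{"grip":85,"linear":[0,0,0],"rot":[0,0,0]}]'
cat > wcap.py <<'E'
from fr import *
def wcap(n,crop=None,sc=1.5):
    P,R,s=tool();c=imaging.camera_params('wrist'); p,d=imaging.capture('wrist'); np.savez(f'pics/{n}.npz',p=p,d=d,**c)
    cv2.imwrite(f'pics/{n}.png',p[:,:,::-1]); return p,d,c
def load(n):
    z=np.load(f'pics/{n}.npz'); return z['p'],z['d'],{k:(z[k] if z[k].shape else float(z[k])) for k in('R','t','intrinsics','k1')}
def ondeck(c,u,v,h):
    o,dr=ray(c,u,v); o=D.T@(o-HOLE);dr=D.T@dr; return o+dr*(h-o[2])/dr[2]
E
python3 - <<'E'
from wcap import *
plan(d2w([58,0,140])); p,d,c=wcap('w2')
for L in ([0,0,0],[58,0,26],[58,0,80],[58,0,48],[29,80,40],[29,178,6]): print(L,proj(c,d2w(L)).round(1))
E
```

```text
time_s: 2.62
eef_pos: [469.2, -133.6, 330.4]
ee_rot: [0.139, 0.709, 0.679, 0.132]
force: [1.3, -0.2, 0.1]
grip_width: 0.998
time_s: 3.28
eef_pos: [488.1, -279.1, 217.0]
ee_rot: [0.137, 0.712, 0.676, 0.131]
force: [-0.1, -0.3, 0.1]
grip_width: 1.001
t 3.2833 P [ 488.1 -279.1  217. ] deck [ 57.9  -1.9 144.1] F [-0.1 -0.3  0.1] grip mm 85.4 rotvec [-0.002  0.001 -0.005] deg 0.3
linear after rot [1.9 0.1 4.1] now [1.9 0.1 4.1]
[0, 0, 0] [199.5 178.4]
[58, 0, 26] [252.1 184.8]
[58, 0, 80] [252.2 203.5]
[58, 0, 48] [252.1 191.5]
[29, 80, 40] [218.3 101.3]
[29, 178, 6] [217.9 -16.4]
```

View pics/w2.png

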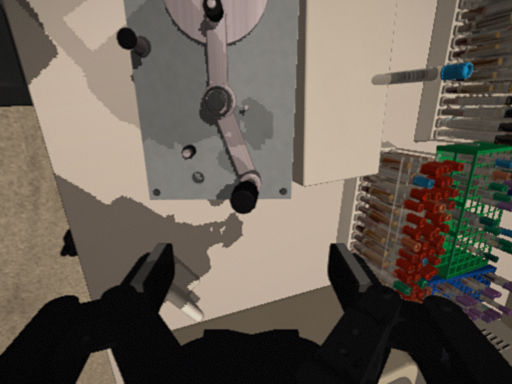

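```bash
python3 - <<'E'
from wcap import *
p,d,c=load('w2')
im=cv2.resize(np.clip(p[140:230,180:290].astype(int)*2,0,255).astype(np.uint8)[:,:,::-1],None,fx=7,fy=6.6,interpolation=cv2.INTER_CUBIC);cv2.imwrite('pics/w2c.png',im)
for u,v in [(243,198),(243,203),(240,195),(247,195),(249,177),(252,175),(253,182)]: print(u,v,w2d(dep(c,u,v,d[v,u])).round(1))
E
```

```text
243 198 [50.5  4.6 79.3]
243 203 [50.4  0.3 79.6]
240 195 [48.1  7.  78.8]
247 195 [53.8  7.  78.8]
249 177 [55.   8.2 26.3]
252 175 [58.  10.  25.3]
253 182 [59.   2.3 23.8]
```

View pics/w2c.png

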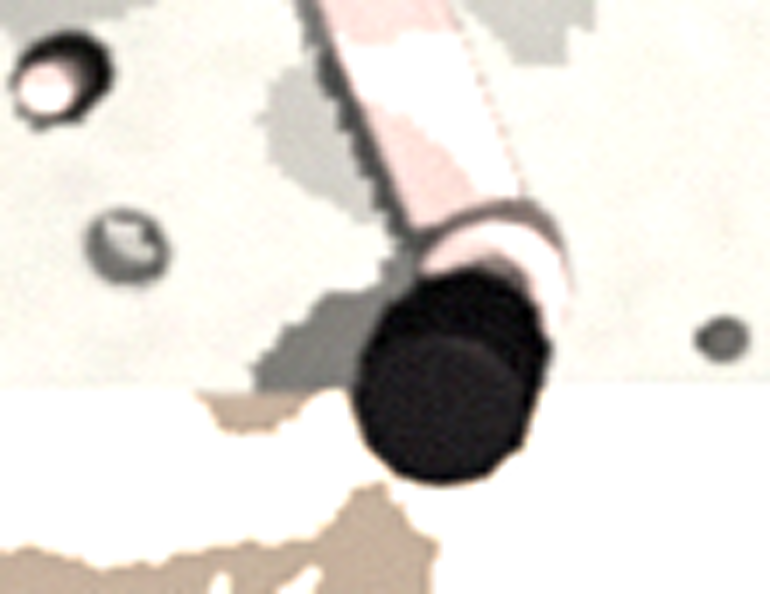

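```bash
python3 -m creep '[{"grip":50,"linear":[3,-5,0],"rot":[0,0,0]},{"grip":50,"linear":[0,0,12],"rot":[0,0,0]},{"grip":50,"linear":[0,0,20],"rot":[0,0,0]},{"grip":50,"linear":[0,0,20],"rot":[0,0,0]},{"grip":50,"linear":[0,0,20],"rot":[0,0,0]},{"grip":50,"linear":[0,0,10],"rot":[0,0,0]},{"grip":50,"linear":[0,0,10],"rot":[0,0,0]},{"grip":50,"linear":[0,0,0],"rot":[0,0,0]}]' 40
python3 - <<'E'
from wcap import *
plan(d2w([53,1,52])); p,d,c=wcap('w3')
E
```

```text
time_s: 4.0
eef_pos: [519.2, -275.8, 130.0]
ee_rot: [0.138, 0.71, 0.678, 0.132]
force: [0.1, 0.1, -1.0]
grip_width: 0.585
t 4.0 P [ 519.2 -275.8  130. ] deck [54.1  2.8 51.8] F [ 0.1  0.1 -1. ] grip mm 50.0 rotvec [-0.001  0.    -0.002] deg 0.1
linear after rot [-1.8 -1.1 -0.2] now [-1.8 -1.1 -0.2]
```

View pics/w3.png

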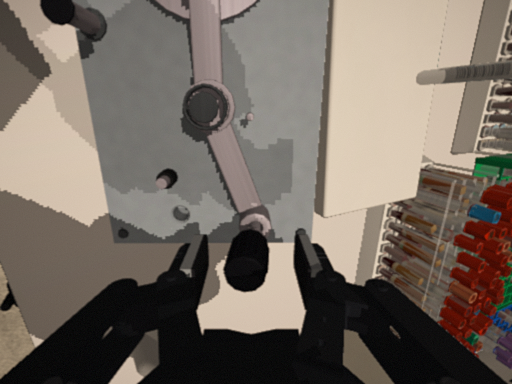

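The knob at (247,258) sits between the open jaws (pads at about 200 and 300). I'll close on it.

```bash
python3 -m creep '[{"grip":10,"linear":[-1,-1,0],"rot":[0,0,0]},{"grip":10,"linear":[0,0,0],"rot":[0,0,0]},{"grip":10,"linear":[0,0,0],"rot":[0,0,0]},{"grip":10,"linear":[0,0,0],"rot":[0,0,0]},{"grip":10,"linear":[0,0,0],"rot":[0,0,0]},{"grip":10,"linear":[0,0,0],"rot":[0,0,0]}]' 40
python3 - <<'E'
from wcap import *
plan(d2w([0,0,52])); p,d,c=wcap('w4')
E
```

```text
time_s: 4.55
eef_pos: [518.6, -277.9, 131.3]
ee_rot: [0.139, 0.71, 0.677, 0.132]
force: [-2.2, 0.3, 7.2]
grip_width: 0.242
t 4.55 P [ 518.6 -277.9  131.3] deck [54.1  0.7 53.3] F [-2.2  0.3  7.2] grip mm 20.7 rotvec [ 0.001  0.002 -0.002] deg 0.2
linear after rot [ -0.7 -54.1   1.3] now [ -0.7 -54.1   1.2]
```

View pics/w4.png

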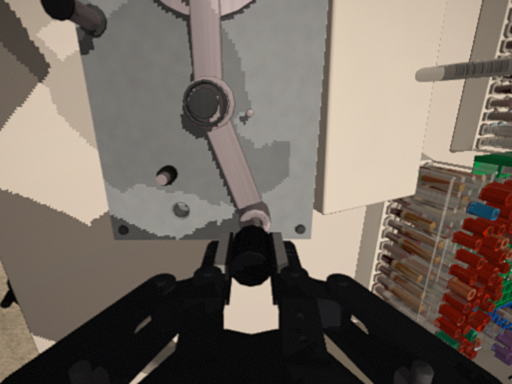

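```bash
python3 -m creep '[{"grip":10,"linear":[0,0,-1.5],"rot":[0,0,0]},{"grip":10,"linear":[-2.3,-6,0],"rot":[0,0,0]},{"grip":10,"linear":[-1.4,-6,0],"rot":[0,0,0]},{"grip":10,"linear":[-1,-6,0],"rot":[0,0,0]},{"grip":10,"linear":[-0.5,-6,0],"rot":[0,0,0]},{"grip":10,"linear":[0,-6,0],"rot":[0,0,0]},{"grip":10,"linear":[0.4,-6,0],"rot":[0,0,0]},{"grip":10,"linear":[0.8,-6,0],"rot":[0,0,0]},{"grip":10,"linear":[1.2,-6,0],"rot":[0,0,0]},{"grip":10,"linear":[1.6,-4,0],"rot":[0,0,0]},{"grip":10,"linear":[0,0,0],"rot":[0,0,0]}]' 60
python3 - <<'E'
from wcap import *
plan(d2w([-1.4,0.5,52])); print((D.T@sensors.sense()['force']).round(1)); p,d,c=wcap('w5')
E
```

```text
time_s: 5.52
eef_pos: [468.9, -276.5, 112.1]
ee_rot: [0.138, 0.711, 0.677, 0.131]
force: [4.7, -1.5, 0.8]
grip_width: 0.238
t 5.5167 P [ 468.9 -276.5  112.1] deck [ 0.8 -0.2 54. ] F [ 4.7 -1.5  0.8] grip mm 20.3 rotvec [ 0.     0.002 -0.002] deg 0.2
linear after rot [ 0.7 -2.2  2. ] now [ 0.7 -2.2  2. ]
[ 4.7 -1.2 -1.1]
```

View pics/w5.png

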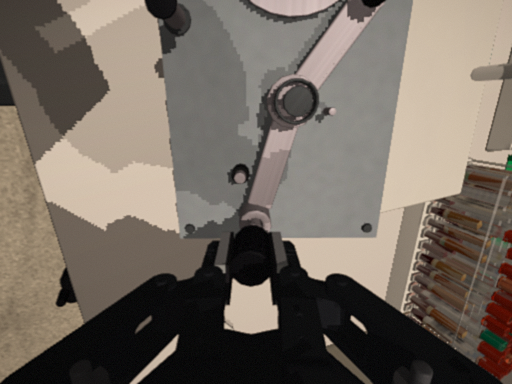

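```bash
for i in 1; do python3 -m creep '[{"grip":10,"linear":[0.3,-1,0],"rot":[0,0,0]},{"grip":10,"linear":[0,0,0],"rot":[0,0,0]},{"grip":10,"linear":[0,0,0],"rot":[0,0,0]}]'; python3 -c "
from wcap import *
plan(d2w([0,0,50])); print((D.T@sensors.sense()['force']).round(1))"; done;  python3 -m creep '[{"grip":10,"linear":[0.3,-1,0],"rot":[0,0,0]},{"grip":10,"linear":[0,0,0],"rot":[0,0,0]},{"grip":10,"linear":[0,0,0],"rot":[0,0,0]}]';python3 -c "
from wcap import *
plan(d2w([0,0,50])); print((D.T@sensors.sense()['force']).round(1))"; python3 -m creep '[{"grip":10,"linear":[0.3,-1,0],"rot":[0,0,0]},{"grip":10,"linear":[0,0,0],"rot":[0,0,0]},{"grip":10,"linear":[0,0,0],"rot":[0,0,0]}]'; python3 -c "
from wcap import *
plan(d2w([0,0,50])); print((D.T@sensors.sense()['force']).round(1))"
```

```text
time_s: 5.82
eef_pos: [468.8, -276.5, 112.1]
ee_rot: [0.139, 0.71, 0.677, 0.131]
force: [5.0, -1.6, 0.7]
grip_width: 0.235
t 5.8167 P [ 468.8 -276.5  112.1] deck [ 0.7 -0.2 54.1] F [ 5.  -1.6  0.7] grip mm 20.1 rotvec [ 0.001  0.002 -0.002] deg 0.2
linear after rot [ 0.2 -0.7  4.1] now [ 0.2 -0.7  4.1]
[ 4.9 -1.4 -1.2]
time_s: 6.07
eef_pos: [467.9, -276.1, 111.7]
ee_rot: [0.139, 0.71, 0.677, 0.131]
force: [5.9, -1.8, 1.1]
grip_width: 0.235
t 6.0667 P [ 467.9 -276.1  111.7] deck [-0.3  0.2 54. ] F [ 5.9 -1.8  1.1] grip mm 20.1 rotvec [ 0.001  0.002 -0.002] deg 0.2
linear after rot [-0.2  0.3  4. ] now [-0.2  0.3  4. ]
[ 6.  -1.6 -1.2]
time_s: 6.32
eef_pos: [467.0, -275.7, 111.4]
ee_rot: [0.139, 0.71, 0.677, 0.131]
force: [5.8, -1.3, 1.4]
grip_width: 0.237
t 6.3167 P [ 467.  -275.7  111.4] deck [-1.3  0.5 54.1] F [ 5.8 -1.3  1.4] grip mm 20.3 rotvec [ 0.001  0.002 -0.002] deg 0.2
linear after rot [-0.5  1.3  4.1] now [-0.5  1.3  4.1]
[ 6.  -1.  -0.9]
```

```bash
python3 -m creep '[{"grip":10,"linear":[0.3,-1,0],"rot":[0,0,0]},{"grip":10,"linear":[0,0,0],"rot":[0,0,0]},{"grip":10,"linear":[0,0,0],"rot":[0,0,0]}]'; python3 -c "
from wcap import *
plan(d2w([0,0,50])); print((D.T@sensors.sense()['force']).round(1))";  python3 -m creep '[{"grip":10,"linear":[0.3,-1,0],"rot":[0,0,0]},{"grip":10,"linear":[0,0,0],"rot":[0,0,0]},{"grip":10,"linear":[0,0,0],"rot":[0,0,0]}]';python3 -c "
from wcap import *
plan(d2w([0,0,50])); print((D.T@sensors.sense()['force']).round(1))"; python3 - <<'E'
from wcap import *
p,d,c=wcap('w6'); cv2.imwrite('pics/w6c.png',cv2.resize(np.clip(p[60:290,170:400].astype(int)*1.6,0,255).astype(np.uint8)[:,:,::-1],None,fx=2.6,fy=2.6,interpolation=cv2.INTER_CUBIC))
E
```

```text
time_s: 6.57
eef_pos: [466.1, -275.4, 111.0]
ee_rot: [0.139, 0.71, 0.677, 0.131]
force: [5.8, -1.4, 1.4]
grip_width: 0.235
t 6.5667 P [ 466.1 -275.4  111. ] deck [-2.2  0.8 54.1] F [ 5.8 -1.4  1.4] grip mm 20.0 rotvec [ 0.001  0.002 -0.002] deg 0.2
linear after rot [-0.8  2.2  4.1] now [-0.8  2.2  4.1]
[ 5.9 -1.1 -0.9]
time_s: 6.82
eef_pos: [465.2, -275.0, 110.6]
ee_rot: [0.139, 0.71, 0.677, 0.131]
force: [5.6, -1.5, 1.5]
grip_width: 0.234
t 6.8167 P [ 465.2 -275.   110.6] deck [-3.2  1.2 54. ] F [ 5.6 -1.5  1.5] grip mm 20.0 rotvec [ 0.001  0.002 -0.002] deg 0.2
linear after rot [-1.2  3.2  4. ] now [-1.2  3.2  4. ]
[ 5.8 -1.2 -0.7]
```

View pics/w6c.png

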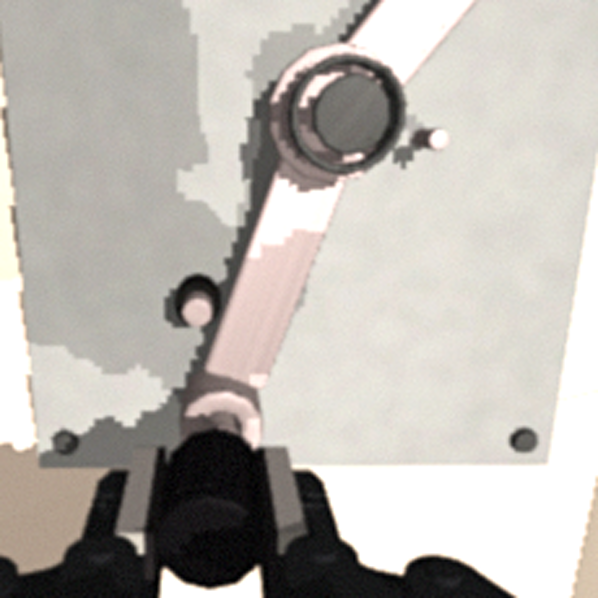

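```bash
python3 -m creep '[{"grip":10,"linear":[0.3,-1,0],"rot":[0,0,0]},{"grip":10,"linear":[0,0,0],"rot":[0,0,0]},{"grip":10,"linear":[0,0,0],"rot":[0,0,0]}]'; python3 -c "
from wcap import *
plan(d2w([0,0,50])); print((D.T@sensors.sense()['force']).round(1))";  python3 -m creep '[{"grip":10,"linear":[0.3,-1,0],"rot":[0,0,0]},{"grip":10,"linear":[0,0,0],"rot":[0,0,0]},{"grip":10,"linear":[0,0,0],"rot":[0,0,0]}]';python3 -c "
from wcap import *
plan(d2w([0,0,50])); print((D.T@sensors.sense()['force']).round(1))"
```

```text
time_s: 7.12
eef_pos: [464.3, -274.7, 110.2]
ee_rot: [0.139, 0.71, 0.677, 0.131]
force: [5.3, -1.7, 1.2]
grip_width: 0.237
t 7.1167 P [ 464.3 -274.7  110.2] deck [-4.2  1.4 54.1] F [ 5.3 -1.7  1.2] grip mm 20.3 rotvec [ 0.001  0.002 -0.002] deg 0.2
linear after rot [-1.4  4.2  4.1] now [-1.4  4.2  4.1]
[ 5.4 -1.5 -0.9]
time_s: 7.37
eef_pos: [463.4, -274.3, 109.9]
ee_rot: [0.139, 0.71, 0.677, 0.131]
force: [5.2, -1.4, 2.1]
grip_width: 0.239
t 7.3667 P [ 463.4 -274.3  109.9] deck [-5.2  1.7 54.1] F [ 5.2 -1.4  2.1] grip mm 20.4 rotvec [ 0.001  0.002 -0.002] deg 0.2
linear after rot [-1.7  5.2  4.1] now [-1.7  5.2  4.1]
[ 5.7 -1.1 -0. ]
```

```bash
python3 -m creep '[{"grip":10,"linear":[0.3,-1,0],"rot":[0,0,0]},{"grip":10,"linear":[0,0,0],"rot":[0,0,0]},{"grip":10,"linear":[0,0,0],"rot":[0,0,0]}]'; python3 -c "
from wcap import *
plan(d2w([0,0,50])); print((D.T@sensors.sense()['force']).round(1))
p,d,c=wcap('w7'); cv2.imwrite('pics/w7c.png',cv2.resize(np.clip(p[60:290,170:400].astype(int)*1.6,0,255).astype(np.uint8)[:,:,::-1],None,fx=2.6,fy=2.6,interpolation=cv2.INTER_CUBIC))
for L in ([0,0,0],[-1.4,.5,26],[29,80,40]): print(((proj(c,d2w(L))-[170,60])*2.6).round())"
```

```text
time_s: 7.62
eef_pos: [462.8, -274.2, 109.7]
ee_rot: [0.139, 0.71, 0.677, 0.132]
force: [7.7, -2.0, 1.4]
grip_width: 0.233
t 7.6167 P [ 462.8 -274.2  109.7] deck [-5.8  1.9 54.2] F [ 7.7 -2.   1.4] grip mm 19.9 rotvec [ 0.002  0.003 -0.002] deg 0.2
linear after rot [-1.9  5.8  4.2] now [-1.9  5.8  4.2]
[ 7.8 -1.6 -1.6]
[232. 396.]
[230. 432.]
[376. 120.]
```

View pics/w7c.png

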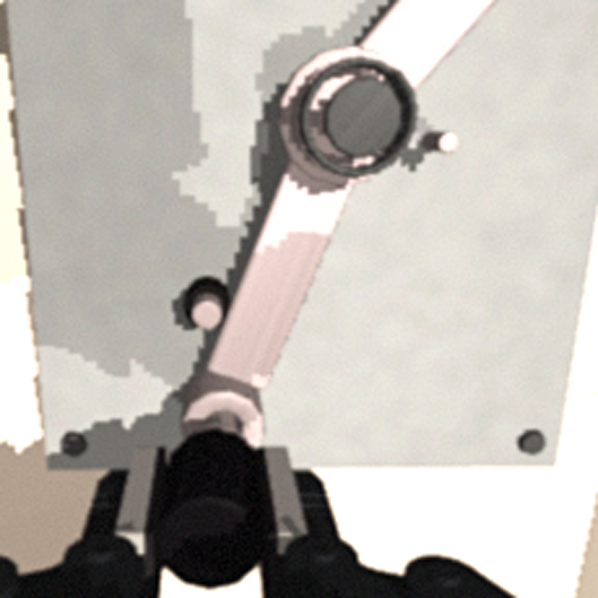

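```bash
python3 -m creep '[{"grip":10,"linear":[0.3,-1,0],"rot":[0,0,0]},{"grip":10,"linear":[0,0,0],"rot":[0,0,0]},{"grip":10,"linear":[0,0,0],"rot":[0,0,0]}]'; python3 -c "
from wcap import *
plan(d2w([0,0,50])); print((D.T@sensors.sense()['force']).round(1))"
```

```text
time_s: 7.92
eef_pos: [462.4, -274.1, 109.7]
ee_rot: [0.14, 0.711, 0.677, 0.132]
force: [11.4, -1.6, 1.4]
grip_width: 0.237
t 7.9167 P [ 462.4 -274.1  109.7] deck [-6.3  1.9 54.3] F [11.4 -1.6  1.4] grip mm 20.3 rotvec [ 0.003  0.003 -0.002] deg 0.3
linear after rot [-1.9  6.3  4.3] now [-1.9  6.3  4.3]
[11.2 -1.1 -3. ]
```

```bash
python3 -m creep '[{"grip":10,"linear":[-0.4,2.7,0],"rot":[0,0,0]},{"grip":10,"linear":[0,0,2],"rot":[0,0,0]},{"grip":10,"linear":[0,0,2],"rot":[0,0,0]},{"grip":10,"linear":[0,0,2],"rot":[0,0,0]},{"grip":10,"linear":[0,0,0],"rot":[0,0,0]}]'; python3 -c "
from wcap import *
plan(d2w([0,0,50])); print((D.T@sensors.sense()['force']).round(1))"
```

```text
time_s: 8.33
eef_pos: [466.2, -274.2, 104.1]
ee_rot: [0.139, 0.71, 0.677, 0.131]
force: [4.5, -4.2, 1.4]
grip_width: 0.237
t 8.3333 P [ 466.2 -274.2  104.1] deck [-4.8  1.9 47.7] F [ 4.5 -4.2  1.4] grip mm 20.2 rotvec [ 0.     0.002 -0.002] deg 0.2
linear after rot [-1.9  4.8 -2.3] now [-1.9  4.8 -2.3]
[ 4.9 -3.9 -0.4]
```

```bash
python3 -m creep '[{"grip":10,"linear":[0,0,2],"rot":[0,0,0]},{"grip":10,"linear":[0,0,2],"rot":[0,0,0]},{"grip":10,"linear":[0,0,2],"rot":[0,0,0]},{"grip":10,"linear":[0,0,0],"rot":[0,0,0]},{"grip":10,"linear":[0,0,0],"rot":[0,0,0]}]'; python3 -c "
from wcap import *
plan(d2w([0,0,50])); print((D.T@sensors.sense()['force']).round(1))";python3 -m creep '[{"grip":10,"linear":[0,0,2],"rot":[0,0,0]},{"grip":10,"linear":[0,0,0],"rot":[0,0,0]},{"grip":10,"linear":[0,0,0],"rot":[0,0,0]}]'; python3 -c "
from wcap import *
plan(d2w([0,0,50])); print((D.T@sensors.sense()['force']).round(1))"
```

```text
time_s: 8.75
eef_pos: [468.4, -274.1, 98.3]
ee_rot: [0.138, 0.711, 0.677, 0.131]
force: [5.8, -5.7, -0.2]
grip_width: 0.238
t 8.75 P [ 468.4 -274.1   98.3] deck [-5.   2.2 41.5] F [ 5.8 -5.7 -0.2] grip mm 20.3 rotvec [-0.     0.001 -0.002] deg 0.1
linear after rot [-2.2  5.  -8.5] now [-2.2  5.  -8.5]
[ 5.5 -5.4 -2.4]
time_s: 9.0
eef_pos: [469.2, -274.4, 97.1]
ee_rot: [0.139, 0.71, 0.677, 0.131]
force: [2.3, -3.4, 5.7]
grip_width: 0.236
t 9.0 P [ 469.2 -274.4   97.1] deck [-4.6  1.9 40. ] F [ 2.3 -3.4  5.7] grip mm 20.1 rotvec [ 0.     0.002 -0.002] deg 0.2
linear after rot [ -1.9   4.6 -10. ] now [ -2.    4.6 -10. ]
[ 4.4 -3.3  4.4]
```

```bash
python3 -m creep '[{"grip":10,"linear":[0,0,1],"rot":[0,0,0]},{"grip":10,"linear":[0,0,1],"rot":[0,0,0]},{"grip":10,"linear":[0,0,0],"rot":[0,0,0]},{"grip":10,"linear":[0,0,0],"rot":[0,0,0]}]'; python3 - <<'E'
from wcap import *
plan(d2w([0,0,50])); print((D.T@sensors.sense()['force']).round(1))
p,d,c=wcap('w8'); cv2.imwrite('pics/w8c.png',cv2.resize(np.clip(p[60:290,170:400].astype(int)*1.6,0,255).astype(np.uint8)[:,:,::-1],None,fx=2.6,fy=2.6,interpolation=cv2.INTER_CUBIC))
E
```

```text
time_s: 9.33
eef_pos: [470.7, -275.3, 97.2]
ee_rot: [0.141, 0.71, 0.677, 0.131]
force: [-4.0, -0.7, 24.1]
grip_width: 0.238
t 9.3333 P [ 470.7 -275.3   97.2] deck [-3.2  1.1 39.6] F [-4.  -0.7 24.1] grip mm 20.3 rotvec [ 0.003  0.004 -0.001] deg 0.3
linear after rot [ -1.1   3.2 -10.4] now [ -1.1   3.2 -10.4]
[ 5.3 -0.9 23.8]
```

View pics/w8c.png

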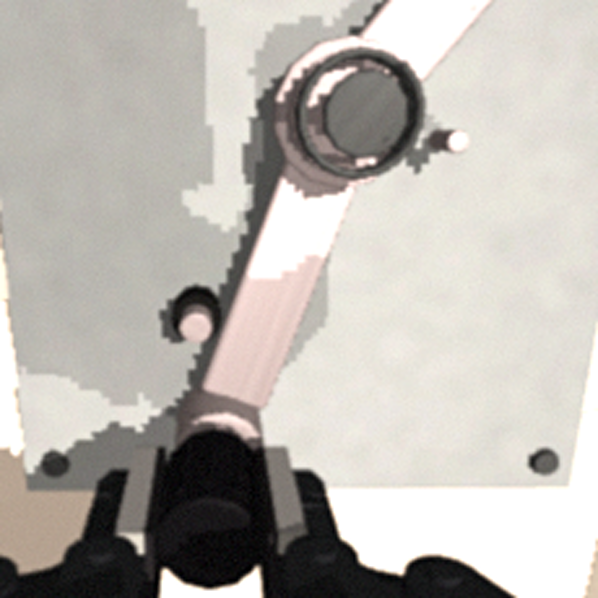

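```bash
python3 -m creep '[{"grip":50,"linear":[0,0,-1.5],"rot":[0,0,0]},{"grip":50,"linear":[0,0,0],"rot":[0,0,0]},{"grip":50,"linear":[0,0,0],"rot":[0,0,0]},{"grip":50,"linear":[0,0,0],"rot":[0,0,0]},{"grip":50,"linear":[0,0,-20],"rot":[0,0,0]},{"grip":50,"linear":[0,0,-20],"rot":[0,0,0]},{"grip":50,"linear":[0,0,-20],"rot":[0,0,0]},{"grip":50,"linear":[0,0,0],"rot":[0,0,0]}]'; python3 - <<'E'
from wcap import *
plan(d2w([0,0,50]))
p,d,c=wcap('w9')
cv2.imwrite('pics/w9c.png',cv2.resize(np.clip(p[60:290,150:380].astype(int)*1.6,0,255).astype(np.uint8)[:,:,::-1],None,fx=2.6,fy=2.6,interpolation=cv2.INTER_CUBIC))
E
```

```text
time_s: 10.05
eef_pos: [446.7, -273.4, 154.4]
ee_rot: [0.14, 0.71, 0.677, 0.131]
force: [0.3, 0.3, 0.3]
grip_width: 0.586
t 10.05 P [ 446.7 -273.4  154.4] deck [ -4.1   1.9 101.6] F [0.3 0.3 0.3] grip mm 50.1 rotvec [ 0.002  0.003 -0.001] deg 0.2
linear after rot [-1.9  4.1 51.6] now [-1.7  4.  51.6]
```

View pics/w9c.png

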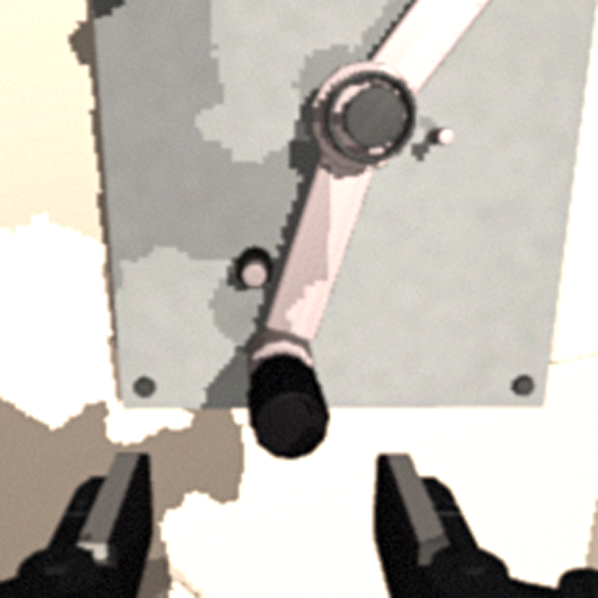

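```bash
python3 - <<'E'
from wcap import *
p,d,c=load('w9')
for u,v in [(261,223),(258,220),(265,226),(262,218)]: print(w2d(dep(c,u,v,d[v,u])).round(1),p[v,u])
for u,v in [(200,190),(330,190),(340,120)]: print('deck',w2d(dep(c,u,v,d[v,u])).round(1))
print('hole scale pivot',ondeck(c,150+376/2.6,60+115/2.6,40))
E
```

```text
[ 2.4 -1.1 65.2] [18 15 16]
[ 0.2  1.8 66.2] [18 17 17]
[ 5.3 -3.3 65.6] [19 17 18]
[ 3.2  2.3 63.9] [21 18 16]
deck [-53.3   3.5   0.2]
deck [70.6  3.  -0.1]
deck [73.3 67.6  0.7]
hole scale pivot [26.8140953  80.95179754 40.        ]
```

```bash
python3 -m creep '[{"grip":0,"linear":[-2,6,0],"rot":[0,0,0]},{"grip":0,"linear":[0,0,0],"rot":[0,0,0]},{"grip":0,"linear":[0,0,0],"rot":[0,0,0]},{"grip":0,"linear":[0,0,10],"rot":[0,0,0]},{"grip":0,"linear":[0,0,10],"rot":[0,0,0]},{"grip":0,"linear":[0,0,8],"rot":[0,0,0]},{"grip":0,"linear":[0,0,3],"rot":[0,0,0]},{"grip":0,"linear":[0,0,2],"rot":[0,0,0]},{"grip":0,"linear":[0,0,0],"rot":[0,0,0]}]'; python3 -c "
from wcap import *
plan(d2w([0,0,66])); print((D.T@sensors.sense()['force']).round(1))"; python3 -m creep '[{"grip":0,"linear":[0,0,2],"rot":[0,0,0]},{"grip":0,"linear":[0,0,1],"rot":[0,0,0]},{"grip":0,"linear":[0,0,0],"rot":[0,0,0]}]';  python3 -c "
from wcap import *
plan(d2w([0,0,66])); print((D.T@sensors.sense()['force']).round(1))"
```

```text
time_s: 10.85
eef_pos: [464.6, -275.7, 123.7]
ee_rot: [0.138, 0.71, 0.678, 0.132]
force: [-3.7, 1.2, 4.2]
grip_width: 0.001
t 10.85 P [ 464.6 -275.7  123.7] deck [ 1.1  0.4 66.4] F [-3.7  1.2  4.2] grip mm 0.1 rotvec [-0.     0.001 -0.002] deg 0.1
linear after rot [-0.4 -1.1  0.4] now [-0.4 -1.1  0.4]
[-1.9  1.   5.3]
time_s: 11.1
eef_pos: [466.0, -276.6, 123.5]
ee_rot: [0.14, 0.71, 0.678, 0.131]
force: [-18.4, 6.4, 29.9]
grip_width: -0.001
t 11.1 P [ 466.  -276.6  123.5] deck [ 2.4 -0.4 65.7] F [-18.4   6.4  29.9] grip mm -0.1 rotvec [0.002 0.003 0.   ] deg 0.2
linear after rot [ 0.4 -2.4 -0.3] now [ 0.4 -2.4 -0.3]
[-6.1  5.6 34.7]
```

```bash
python3 -m creep '[{"grip":0,"linear":[0,0,-15],"rot":[0,0,0]},{"grip":85,"linear":[0,0,-30],"rot":[0,0,0]},{"grip":85,"linear":[0,0,-38],"rot":[0,0,0]},{"grip":85,"linear":[0,0,-38],"rot":[0,0,0]},{"grip":85,"linear":[0,0,0],"rot":[0,0,0]}]'; python3 - <<'E'
from wcap import *
RV=np.c_[[0,1,0],[1,0,0],[0,0,-1]].astype(float)
np.save('pics/RV.npy',RV)
plan(np.array([430,200,230.]),RV); print((D.T@sensors.sense()['force']).round(1)); print(sensors.sense()['joints'].round(2))
E
```

```text
time_s: 11.52
eef_pos: [420.6, -275.3, 239.5]
ee_rot: [0.143, 0.71, 0.677, 0.131]
force: [1.0, -0.6, 1.5]
grip_width: 0.563
t 11.5167 P [ 420.6 -275.3  239.5] deck [  3.7  -1.2 190.2] F [ 1.  -0.6  1.5] grip mm 48.1 rotvec [ 0.39   0.018 -0.046] deg 22.5
linear after rot [475.3   9.4   9.5] now [ 4.753e+02 -1.460e+01 -2.000e-01]
[ 1.5 -0.6  1. ]
[-0.97  0.09  1.8   0.36  1.03 -1.08]
```

```bash
python3 -m creep '[{"grip":85,"linear":[10,0,0],"rot":[0.0975,0.0045,-0.0115]},{"grip":85,"linear":[15,0,0],"rot":[0.0975,0.0045,-0.0115]},{"grip":85,"linear":[25,0,0],"rot":[0.0975,0.0045,-0.0115]},{"grip":85,"linear":[25,0,0],"rot":[0.0975,0.0045,-0.0115]},{"grip":85,"linear":[35,2,0],"rot":[0,0,0]},{"grip":85,"linear":[38,2,0],"rot":[0,0,0]},{"grip":85,"linear":[38,2,0],"rot":[0,0,0]},{"grip":85,"linear":[38,2,0],"rot":[0,0,0]},{"grip":85,"linear":[38,2,0],"rot":[0,0,0]},{"grip":85,"linear":[38,0,0],"rot":[0,0,0]},{"grip":85,"linear":[38,0,0],"rot":[0,0,0]},{"grip":85,"linear":[38,0,0],"rot":[0,0,0]}]'; python3 -m creep '[{"grip":85,"linear":[38,0,0],"rot":[0,0,0]},{"grip":85,"linear":[36,0,0],"rot":[0,0,0]},{"grip":85,"linear":[25,0,0],"rot":[0,0,0]},{"grip":85,"linear":[0,0,0],"rot":[0,0,0]},{"grip":85,"linear":[0,0,0],"rot":[0,0,0]}]'; python3 - <<'E'
from wcap import *
RV=np.load('pics/RV.npy')
plan(np.array([430,200,230.]),RV);p,d,c=wcap('v1')
E
```

```text
time_s: 12.52
eef_pos: [431.8, 104.3, 235.8]
ee_rot: [-0.005, 0.707, 0.707, 0.001]
force: [0.8, 0.1, 0.3]
grip_width: 0.995
time_s: 12.93
eef_pos: [431.8, 202.2, 236.3]
ee_rot: [-0.005, 0.706, 0.708, 0.001]
force: [-0.6, 0.5, -0.1]
grip_width: 0.996
t 12.9333 P [431.8 202.2 236.3] deck [ -7.1 476.4 191.2] F [-0.6  0.5 -0.1] grip mm 85.0 rotvec [-0.006 -0.009  0.003] deg 0.6
linear after rot [-2.2 -1.8  6.3] now [-2.3 -1.8  6.3]
```

View pics/v1.png

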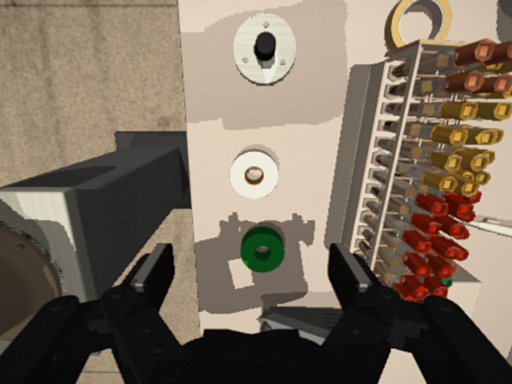

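```bash
cat > circ.py <<'E'
from wcap import *
def blob(p,box,thr=205):
    u0,u1,v0,v1=box; q=p[v0:v1,u0:u1].astype(int)
    m=((q.min(2)>thr)).astype(np.uint8); m=cv2.morphologyEx(m,cv2.MORPH_CLOSE,np.ones((3,3)))
    cs,_=cv2.findContours(m,cv2.RETR_EXTERNAL,cv2.CHAIN_APPROX_NONE); k=max(cs,key=cv2.contourArea)
    e=cv2.fitEllipse(cv2.convexHull(k)); return (e[0][0]+u0,e[0][1]+v0),e[1],cv2.boundingRect(k)
E
python3 - <<'E'
from circ import *
p,d,c=load('v1')
for u,v in [(240,174),(205,174),(300,174),(244,60),(254,174),(280,180)]: print(p[v,u], dep(c,u,v,d[v,u]).round(1) )
for nm,box in (('roll',(220,290,140,206)),('cap',(225,305,5,95))):
  for t in(190,205,215,225):
    try: print(nm,t,blob(p,box,t))
    except Exception as e: print(nm,t,'x')
cv2.imwrite('pics/v1c.png',cv2.resize(p[0:210,200:320,::-1],None,fx=2.8,fy=2.8,interpolation=cv2.INTER_CUBIC))
E
```

```text
[237 237 221] [414.9 194.5  26.5]
[224 208 187] [362.8 187.7  -0.4]
[223 205 185] [500.3 188.5   0.6]
[196 176 173] [420.6 336.3  10.3]
[221 202 182] [ 4.339e+02  1.880e+02 -3.000e-01]
[224 207 186] [472. 179.  -1.]
roll 190 ((253.52236557006836, 175.2025604248047), (47.301631927490234, 48.53616714477539), (10, 12, 49, 48))
roll 205 ((253.44615936279297, 174.86697387695312), (46.15279769897461, 47.62810516357422), (10, 12, 48, 47))
roll 215 ((253.6162338256836, 174.97314071655273), (45.296043395996094, 46.984561920166016), (10, 13, 48, 45))
roll 225 x
cap 190 ((264.0131530761719, 47.302345275878906), (61.70954895019531, 68.99010467529297), (8, 8, 63, 70))
cap 205 ((270.6503105163574, 63.77643585205078), (13.345160484313965, 37.456947326660156), (38, 42, 16, 36))
cap 215 ((270.0638122558594, 65.22393417358398), (12.213983535766602, 33.632286071777344), (38, 47, 15, 31))
cap 225 ((268.4793281555176, 71.78678131103516), (9.204363822937012, 17.48563003540039), (39, 65, 10, 12))
```

View pics/v1c.png

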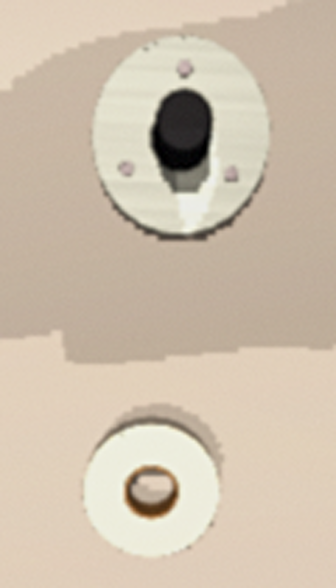

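```bash
python3 - <<'E'
from circ import *
p,d,c=load('v1');RV=np.load('pics/RV.npy')
r=onz(c,253.5,174.8,26);print('roll',r.round(1)); print('cap disc',onz(c,263.7,47.3,9).round(1),'knobtop',onz(c,200+184/2.8,120/2.8,43).round(1))
e=[onz(c,u,v,26) for u,v in((230,175),(278,175),(253.5,151.5),(253.5,198))];print(np.linalg.norm(e[0]-e[1]),np.linalg.norm(e[2]-e[3]))
plan(np.array([r[0],r[1],1]),RV)
E
```

```text
roll [433.1 193.3  26. ]
cap disc [445.  350.8   9. ] knobtop [445.9 348.7  43. ]
64.81681945845071 64.54884952254241
t 12.9833 P [432.  201.3 236.4] deck [ -6.9 475.4 191.2] F [-0.2  0.1  0.2] grip mm 85.0 rotvec [-0.006 -0.008  0.002] deg 0.6
linear after rot [ -8.    1.1 235.4] now [-10.    2.6 235.3]
```

```bash
python3 -m creep '[{"grip":85,"linear":[0,0,0],"rot":[-0.006,-0.008,0.002]},{"grip":85,"linear":[-4,0.5,15],"rot":[0,0,0]},{"grip":85,"linear":[-4,0.6,35],"rot":[0,0,0]},{"grip":85,"linear":[0,0,40],"rot":[0,0,0]},{"grip":85,"linear":[0,0,40],"rot":[0,0,0]},{"grip":85,"linear":[0,0,35],"rot":[0,0,0]},{"grip":85,"linear":[0,0,20],"rot":[0,0,0]},{"grip":85,"linear":[0,0,0],"rot":[0,0,0]}]' 30; python3 - <<'E'
from wcap import *
RV=np.load('pics/RV.npy')
p,d,c=wcap('v2');plan(np.array([433.1,193.3,1]),RV)
E
```

```text
time_s: 13.65
eef_pos: [431.1, 192.0, 48.3]
ee_rot: [-0.002, 0.708, 0.706, -0.003]
force: [0.1, 0.1, 0.3]
grip_width: 0.994
t 13.7 P [432.6 192.4  50.8] deck [-75.6 466.6  18.7] F [0.1 0.3 0.2] grip mm 85.0 rotvec [-0.003  0.    -0.003] deg 0.2
linear after rot [ 0.9  0.5 49.8] now [ 0.9  0.7 49.8]
```

View pics/v2.png

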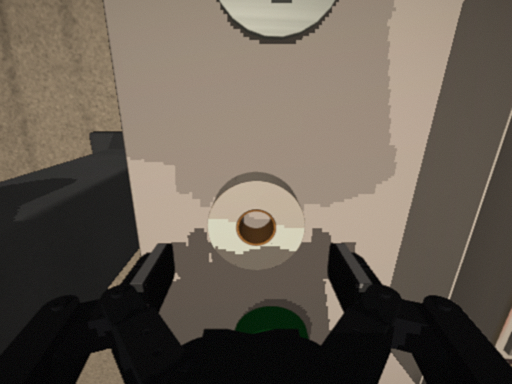

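```bash
python3 -m creep '[{"grip":85,"linear":[0.5,0.3,20],"rot":[0,0,0]},{"grip":85,"linear":[0.4,0.3,15],"rot":[0,0,0]},{"grip":85,"linear":[0,0,10],"rot":[0,0,0]},{"grip":85,"linear":[0,0,4],"rot":[0,0,0]},{"grip":85,"linear":[0,0,0],"rot":[0,0,0]},{"grip":50,"linear":[0,0,0],"rot":[0,0,0]},{"grip":50,"linear":[0,0,0],"rot":[0,0,0]},{"grip":50,"linear":[0,0,0],"rot":[0,0,0]},{"grip":50,"linear":[0,0,0],"rot":[0,0,0]}]' 30; python3 - <<'E'
from wcap import *
RV=np.load('pics/RV.npy')
plan(np.array([433.1,193.3,1]),RV)
E
```

```text
time_s: 14.45
eef_pos: [434.5, 194.4, 4.1]
ee_rot: [0.0, 0.708, 0.707, 0.001]
force: [-0.6, -0.6, 8.6]
grip_width: 0.745
t 14.45 P [434.5 194.4   4.1] deck [-91.3 468.7 -25.2] F [-0.6 -0.6  8.6] grip mm 63.6 rotvec [ 0.002 -0.001 -0.001] deg 0.1
linear after rot [-1.1 -1.4  3.1] now [-1.2 -1.4  3.1]
```

```bash
python3 -m creep '[{"grip":50,"linear":[0,0,-10],"rot":[0,0,0]},{"grip":50,"linear":[0,0,-25],"rot":[0,0,0]},{"grip":50,"linear":[0,0,-40],"rot":[0,0,0]},{"grip":50,"linear":[0,0,-40],"rot":[0,0,0]},{"grip":50,"linear":[0,0,-40],"rot":[0,0,0]},{"grip":50,"linear":[0,0,-40],"rot":[0,0,0]},{"grip":50,"linear":[0,0,0],"rot":[0,0,0]}]' 30; python3 - <<'E'
from wcap import *
RV=np.load('pics/RV.npy')
p,d,c=wcap('v3');plan(d2w([29,178,120]))
cv2.imwrite('pics/v3c.png',cv2.resize(p[190:310,180:330,::-1],None,fx=5,fy=5,interpolation=cv2.INTER_CUBIC))
E
```

```text
time_s: 15.03
eef_pos: [436.4, 194.8, 206.0]
ee_rot: [0.004, 0.707, 0.707, 0.006]
force: [1.0, -0.1, -0.3]
grip_width: 0.742
t 15.0833 P [435.2 194.6 202.2] deck [-16.5 468.9 158.2] F [-0.2 -0.3 -0.5] grip mm 63.1 rotvec [-0.375 -0.011  0.043] deg 21.6
linear after rot [-290.9   45.5   38.2] now [-293.1   43.4   18.2]
```

View pics/v3c.png

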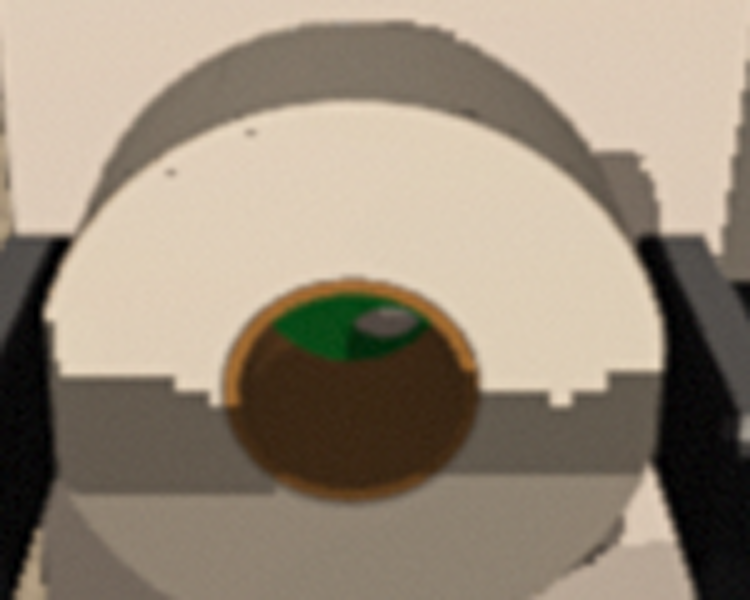

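```bash
python3 - <<'E'
from wcap import *
p,d,c=load('v3')
P,R,s=tool()
def intool(u,v,h):  # plane at tool z=-h
    o,dr=ray(c,u,v); o=R.T@(o-P);dr=R.T@dr; return (o+dr*(-h-o[2])/dr[2])
f=lambda x,y:(180+x/5,190+y/5)
for h in (20,22,24):
  a=np.array([intool(*f(x,y),h) for x,y in((222,390),(480,390),(351,278),(351,502))])
  print(h,a[:2].mean(0).round(1),a[2:].mean(0).round(1),(a[1]-a[0]).round(1),(a[3]-a[2]).round(1))
  b=np.array([intool(*f(x,y),h) for x,y in((45,300),(665,300),(351,100))]);print(b.round(1))
E
python3 -m creep '[{"grip":50,"linear":[-15,0,0],"rot":[-0.094,-0.003,0.011]},{"grip":50,"linear":[-25,0,0],"rot":[-0.094,-0.003,0.011]},{"grip":50,"linear":[-30,0,0],"rot":[-0.094,-0.003,0.011]},{"grip":50,"linear":[-30,0,0],"rot":[-0.094,-0.003,0.011]},{"grip":50,"linear":[-35,6,4],"rot":[0,0,0]},{"grip":50,"linear":[-35,6,4],"rot":[0,0,0]},{"grip":50,"linear":[-35,6,4],"rot":[0,0,0]},{"grip":50,"linear":[-35,6,4],"rot":[0,0,0]},{"grip":50,"linear":[-35,6,4],"rot":[0,0,0]},{"grip":50,"linear":[-35,6,4],"rot":[0,0,0]},{"grip":50,"linear":[-30,5,3],"rot":[0,0,0]},{"grip":50,"linear":[-30,3,0],"rot":[0,0,0]}]'; python3 -m creep '[{"grip":50,"linear":[-18,0,0],"rot":[0,0,0]},{"grip":50,"linear":[0,0,0],"rot":[0,0,0]},{"grip":50,"linear":[0,0,0],"rot":[0,0,0]}]';  python3 - <<'E'
from wcap import *
p,d,c=wcap('v4');plan(d2w([29,178,120]))
for L in ([29,178,6],[29,178,16],[0,0,66]): print(proj(c,d2w(L)).round(1))
E
```

```text
20 [ -4.9  -0.1 -20. ] [ -5.3  -0.1 -20. ] [-0.1 28.  -0. ] [-28.2  -0.1   0. ]
[[  6.3 -32.5 -20. ]
 [  6.1  33.3 -20. ]
 [ 29.   -0.  -20. ]]
22 [ -3.5  -0.1 -22. ] [ -4.   -0.1 -22. ] [-0.1 27.6  0. ] [-27.8  -0.1   0. ]
[[  7.5 -32.  -22. ]
 [  7.2  32.7 -22. ]
 [ 29.8  -0.  -22. ]]
24 [ -2.2  -0.1 -24. ] [ -2.6  -0.1 -24. ] [-0.1 27.1  0. ] [-27.3  -0.1   0. ]
[[  8.6 -31.5 -24. ]
 [  8.4  32.2 -24. ]
 [ 30.6  -0.1 -24. ]]
time_s: 16.08
eef_pos: [469.3, -179.3, 188.8]
ee_rot: [0.135, 0.711, 0.678, 0.128]
force: [0.2, 0.1, -1.6]
grip_width: 0.746
time_s: 16.33
eef_pos: [468.4, -195.9, 189.0]
ee_rot: [0.135, 0.711, 0.678, 0.128]
force: [0.7, 0.3, -0.6]
grip_width: 0.743
t 16.3833 P [ 468.6 -195.1  189.2] deck [ 25.9  81.1 127. ] F [ 0.6  0.3 -1.4] grip mm 63.6 rotvec [-0.009  0.002 -0.001] deg 0.5
linear after rot [96.9  3.1  7. ] now [96.9  3.1  6.8]
[256.3  82.7]
[256.4  81.9]
[224.3 289.8]
```

View pics/v4.png

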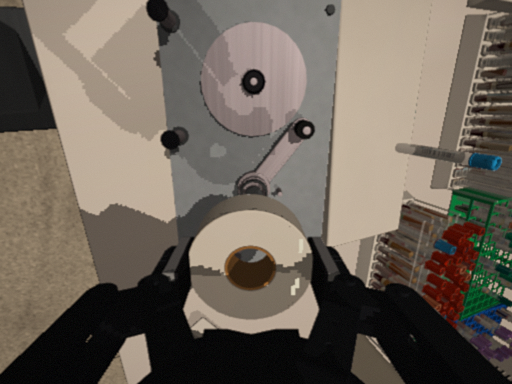

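```bash
python3 - <<'E'
from wcap import *
p,d,c=load('v4')
a=cv2.resize(p[10:145,190:320,::-1],None,fx=3,fy=3,interpolation=cv2.INTER_CUBIC)
b=cv2.resize(p[190:325,185:315,::-1],None,fx=3,fy=3,interpolation=cv2.INTER_CUBIC)
cv2.imwrite('pics/v4c.png',np.hstack([a,b]))
g=p.astype(int)
pm=((g[...,0]-g[...,1]>6)&(g[...,0]>120)).astype(np.uint8); pm[:, :195]=0;pm[:,312:]=0;pm[145:]=0
pm=cv2.morphologyEx(pm,cv2.MORPH_CLOSE,np.ones((5,5)));cs,_=cv2.findContours(pm,cv2.RETR_EXTERNAL,cv2.CHAIN_APPROX_NONE);k=max(cs,key=cv2.contourArea);k=k[(k[:,0,1]<118)]
print('platter',cv2.fitEllipse(k))
bm=(g.max(2)<60).astype(np.uint8);bm[:, :235]=0;bm[:,275:]=0;bm[:60]=0;bm[105:]=0
cs,_=cv2.findContours(bm,cv2.RETR_EXTERNAL,cv2.CHAIN_APPROX_NONE);k=max(cs,key=cv2.contourArea);print('boss',cv2.fitEllipse(k))
P,R,s=tool()
Q=[]
for v in range(215,300,2):
  for u in range(200,300,2):
    if g[v,u].min()>100 and d[v,u]>0: Q.append(R.T@(dep(c,u,v,d[v,u])-P))
Q=np.array(Q); print('roll top tool z', np.percentile(Q[:,2],[10,30,50,70,90]).round(1)); n=np.linalg.lstsq(np.c_[Q[:,:2],np.ones(len(Q))],Q[:,2],rcond=None)[0];print(n)
E
```

```text
platter ((254.01004028320312, 78.17916107177734), (104.61258697509766, 113.3100357055664), 177.83657836914062)
boss ((252.87399291992188, 81.7437515258789), (21.825502395629883, 24.037485122680664), 13.789450645446777)
roll top tool z [-22.3 -21.8 -21.5 -21.2 -20.7]
[-1.10238315  0.076924   -5.53826536]
```

View pics/v4c.png

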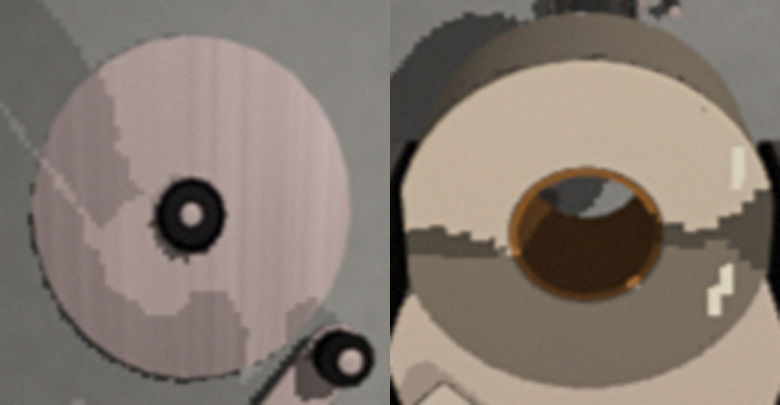

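```bash
python3 - <<'E'
from wcap import *
p,d,c=load('v4');P,R,s=tool()
def on(Rm,O,u,v,z):
    o,dr=ray(c,u,v); o=Rm.T@(o-O);dr=Rm.T@dr; return o+dr*(z-o[2])/dr[2]
fa=lambda x,y:(190+x/3,10+y/3); fb=lambda x,y:(185+(x-390)/3,190+y/3)
# roll hole, in deck-like axes via tool plane
H=np.array([on(R,P,*fb(x,y),-21.5) for x,y in((509,234),(663,234),(586,166),(586,302))]);print(H.round(1)); hc=(H[:2].mean(0)+H[2:].mean(0))/2
E=np.array([on(R,P,*fb(x,y),-21.5) for x,y in((402,220),(772,220),(586,60),(586,386))]);print('outer',E.round(1))
A=np.array([ondeck(c,*fa(x,y),6) for x,y in((31,207),(351,207),(190,34),(190,381))]);print('platter',A.round(1)); 
B=np.array([ondeck(c,*fa(x,y),15) for x,y in((156,216),(224,216),(190,178),(190,252))]);print('boss',B.round(1))
print('hole centre deck', w2d(P+R@hc).round(1), 'tool',hc.round(1))
E
```

```text
[[ -2.6 -14.7 -21.5]
 [ -2.7  12.1 -21.5]
 [ 10.6  -1.3 -21.5]
 [-16.8  -1.4 -21.5]]
outer [[  0.2 -33.1 -21.5]
 [  0.1  30.8 -21.5]
 [ 29.9  -1.2 -21.5]
 [-35.5  -1.4 -21.5]]
platter [[-21.8 181.3   6. ]
 [ 74.8 180.9   6. ]
 [ 26.3 226.6   6. ]
 [ 26.3 129.4   6. ]]
boss [[ 16.3 178.   15. ]
 [ 36.2 177.9  15. ]
 [ 26.3 188.1  15. ]
 [ 26.3 168.1  15. ]]
hole centre deck [ 24.8  78.3 148.5] tool [ -2.9  -1.3 -21.5]
```

```bash
python3 -m creep '[{"grip":50,"linear":[0,0,0],"rot":[-0.009,0.002,-0.001]},{"grip":50,"linear":[20,0.5,0],"rot":[0,0,0]},{"grip":50,"linear":[30,0.5,10],"rot":[0,0,0]},{"grip":50,"linear":[30,0.5,20],"rot":[0,0,0]},{"grip":50,"linear":[20,0,25],"rot":[0,0,0]},{"grip":50,"linear":[0,0,22],"rot":[0,0,0]},{"grip":50,"linear":[0,0,12],"rot":[0,0,0]},{"grip":50,"linear":[0,0,5],"rot":[0,0,0]},{"grip":50,"linear":[0,0,0],"rot":[0,0,0]},{"grip":50,"linear":[0,0,0],"rot":[0,0,0]}]';  python3 - <<'E'
from wcap import *
p,d,c=wcap('v5');plan(d2w([29,178,10.5]))
cv2.imwrite('pics/v5c.png',cv2.resize(p[170:330,160:340,::-1],None,fx=3.6,fy=3.6,interpolation=cv2.INTER_CUBIC))
E
```

```text
time_s: 17.22
eef_pos: [510.2, -97.4, 103.7]
ee_rot: [0.139, 0.709, 0.679, 0.132]
force: [0.2, 0.0, -0.1]
grip_width: 0.744
t 17.2667 P [510.3 -97.7 104. ] deck [ 28.6 180.4  34.1] F [-0.2 -0.  -1.6] grip mm 63.5 rotvec [0.002 0.001 0.001] deg 0.2
linear after rot [-2.4  0.4 23.6] now [-2.3  0.4 23.6]
```

View pics/v5c.png

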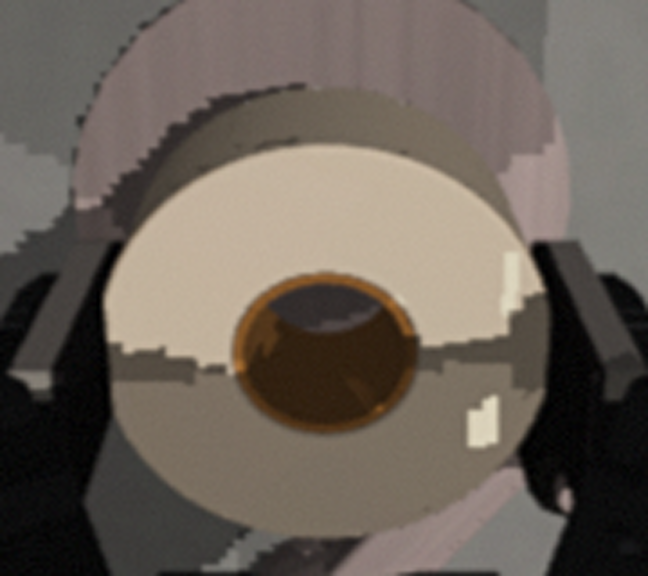

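```bash
cat > rel.py <<'E'
from wcap import *
def on(c,Rm,O,u,v,z):
    o,dr=ray(c,u,v); o=Rm.T@(o-O);dr=Rm.T@dr; return o+dr*(z-o[2])/dr[2]
E
python3 - <<'E'
from rel import *
p,d,c=load('v5');P,R,s=tool()
f=lambda x,y:(160+x/3.6,170+y/3.6)
H=np.array([on(c,R,P,*f(x,y),-21.5) for x,y in((232,353),(418,353),(325,271),(325,434))]);hc=(H[:2].mean(0)+H[2:].mean(0))/2
E=np.array([on(c,R,P,*f(x,y),-21.5) for x,y in((104,310),(549,310),(325,143),(325,540))]);print('outer',E.round(1))
print('hole tool',hc.round(1),'deck',w2d(P+R@hc).round(1))
A=np.array([ondeck(c,*f(x,y),6) for x,y in((74,190),(570,190),(320,200))]);print(A.round(1))
E
```

```text
outer [[  5.5 -32.9 -21.5]
 [  5.5  30.5 -21.5]
 [ 31.1  -1.4 -21.5]
 [-35.3  -1.5 -21.5]]
hole tool [ -1.7  -1.4 -21.5] deck [ 27.1 178.7  55.6]
[[-21.2 181.9   6. ]
 [ 74.2 181.9   6. ]
 [ 26.1 179.8   6. ]]
```

```bash
python3 -m creep '[{"grip":50,"linear":[-0.6,-0.7,3],"rot":[0,0,0]},{"grip":50,"linear":[0,0,4],"rot":[0,0,0]},{"grip":50,"linear":[0,0,3],"rot":[0,0,0]},{"grip":50,"linear":[0,0,2],"rot":[0,0,0]},{"grip":50,"linear":[0,0,2],"rot":[0,0,0]},{"grip":50,"linear":[0,0,2],"rot":[0,0,0]},{"grip":50,"linear":[0,0,0],"rot":[0,0,0]}]';  python3 -c "
from wcap import *
plan(d2w([26.5,178,10.5])); print((D.T@sensors.sense()['force']).round(1),sensors.sense()['wrist_torque'].round(2))"
```

```text
time_s: 17.85
eef_pos: [515.5, -98.5, 87.7]
ee_rot: [0.139, 0.709, 0.678, 0.132]
force: [-0.1, 0.6, -0.3]
grip_width: 0.74
t 17.85 P [515.5 -98.5  87.7] deck [ 27.3 179.8  17. ] F [-0.1  0.6 -0.3] grip mm 63.2 rotvec [0.001 0.001 0.001] deg 0.1
linear after rot [-1.8 -0.8  6.5] now [-1.8 -0.8  6.5]
[-0.3  0.6 -0.3] [-0.02  0.24 -0.03]
```

```bash
python3 -m creep '[{"grip":50,"linear":[0,0,2],"rot":[0,0,0]},{"grip":50,"linear":[0,0,2],"rot":[0,0,0]},{"grip":50,"linear":[0,0,1.5],"rot":[0,0,0]},{"grip":50,"linear":[0,0,0],"rot":[0,0,0]},{"grip":50,"linear":[0,0,0],"rot":[0,0,0]}]';  python3 -c "
from wcap import *
plan(d2w([26.5,178,10.5])); print((D.T@sensors.sense()['force']).round(1),sensors.sense()['wrist_torque'].round(2))"; python3 -m creep '[{"grip":50,"linear":[0,0,1],"rot":[0,0,0]},{"grip":50,"linear":[0,0,0],"rot":[0,0,0]},{"grip":50,"linear":[0,0,0],"rot":[0,0,0]}]';  python3 -c "
from wcap import *
plan(d2w([26.5,178,10.5])); print((D.T@sensors.sense()['force']).round(1),sensors.sense()['wrist_torque'].round(2))"
```

```text
time_s: 18.27
eef_pos: [517.6, -98.6, 82.9]
ee_rot: [0.139, 0.709, 0.678, 0.132]
force: [0.2, -0.3, 0.2]
grip_width: 0.738
t 18.2667 P [517.6 -98.6  82.9] deck [ 27.5 179.7  11.7] F [ 0.2 -0.3  0.2] grip mm 63.0 rotvec [0.001 0.001 0.001] deg 0.1
linear after rot [-1.7 -1.   1.2] now [-1.7 -1.   1.2]
[ 0.2 -0.3  0.1] [ 0.03  0.23 -0.02]
time_s: 18.52
eef_pos: [518.0, -98.7, 82.0]
ee_rot: [0.139, 0.709, 0.678, 0.132]
force: [-0.1, -0.5, -0.4]
grip_width: 0.745
t 18.5167 P [518.  -98.7  82. ] deck [ 27.5 179.7  10.8] F [-0.1 -0.5 -0.4] grip mm 63.7 rotvec [0.001 0.001 0.001] deg 0.1
linear after rot [-1.7 -1.   0.3] now [-1.7 -1.   0.3]
[-0.2 -0.5 -0.3] [0.06 0.22 0.  ]
```

```bash
python3 -m creep '[{"grip":50,"linear":[0,0,1],"rot":[0,0,0]},{"grip":50,"linear":[0,0,0],"rot":[0,0,0]},{"grip":50,"linear":[0,0,0],"rot":[0,0,0]}]';  python3 -c "
from wcap import *
plan(d2w([26.5,178,10.5])); print((D.T@sensors.sense()['force']).round(1),sensors.sense()['wrist_torque'].round(2))"; python3 -m creep '[{"grip":50,"linear":[0,0,1],"rot":[0,0,0]},{"grip":50,"linear":[0,0,0],"rot":[0,0,0]},{"grip":50,"linear":[0,0,0],"rot":[0,0,0]}]';  python3 -c "
from wcap import *
plan(d2w([26.5,178,10.5])); print((D.T@sensors.sense()['force']).round(1),sensors.sense()['wrist_torque'].round(2))"
```

```text
time_s: 18.77
eef_pos: [518.3, -98.7, 81.5]
ee_rot: [0.139, 0.709, 0.678, 0.132]
force: [-4.7, -0.2, 7.1]
grip_width: 0.739
t 18.7667 P [518.3 -98.7  81.5] deck [ 27.6 179.7  10.2] F [-4.7 -0.2  7.1] grip mm 63.1 rotvec [0.001 0.001 0.001] deg 0.1
linear after rot [-1.7 -1.1 -0.3] now [-1.7 -1.1 -0.3]
[-1.7 -0.4  8.3] [ 0.06  0.66 -0.1 ]
time_s: 19.02
eef_pos: [518.5, -98.7, 81.4]
ee_rot: [0.139, 0.709, 0.679, 0.132]
force: [-16.5, -0.2, 20.9]
grip_width: 0.742
t 19.0167 P [518.5 -98.7  81.4] deck [ 27.7 179.7  10. ] F [-16.5  -0.2  20.9] grip mm 63.4 rotvec [0.002 0.001 0.002] deg 0.1
linear after rot [-1.7 -1.2 -0.5] now [-1.7 -1.2 -0.5]
[-7.4 -0.9 25.6] [ 0.06  1.7  -0.14]
```

```bash
python3 -m creep '[{"grip":50,"linear":[0,0,-1.7],"rot":[0,0,0]},{"grip":84,"linear":[0,0,0],"rot":[0,0,0]},{"grip":84,"linear":[0,0,0],"rot":[0,0,0]},{"grip":84,"linear":[0,0,0],"rot":[0,0,0]},{"grip":84,"linear":[0,0,-10],"rot":[0,0,0]},{"grip":84,"linear":[0,0,-20],"rot":[0,0,0]},{"grip":84,"linear":[0,0,-35],"rot":[0,0,0]},{"grip":84,"linear":[0,0,-40],"rot":[0,0,0]},{"grip":84,"linear":[0,0,-25],"rot":[0,0,0]},{"grip":84,"linear":[0,0,0],"rot":[0,0,0]}]';  python3 - <<'E'
from wcap import *
p,d,c=wcap('v6');RV=np.load('pics/RV.npy');plan(np.array([445,350,160]),RV)
E
```

```text
time_s: 19.85
eef_pos: [469.7, -97.0, 207.6]
ee_rot: [0.143, 0.709, 0.678, 0.133]
force: [-0.1, -0.5, -0.3]
grip_width: 0.982
t 19.9 P [469.5 -96.8 205.1] deck [ 28.7 179.4 143. ] F [-0.2 -0.8 -1.2] grip mm 83.9 rotvec [ 0.39   0.013 -0.044] deg 22.5
linear after rot [446.8 -24.5  45.1] now [445.4 -57.8  23. ]
```

View pics/v6.png

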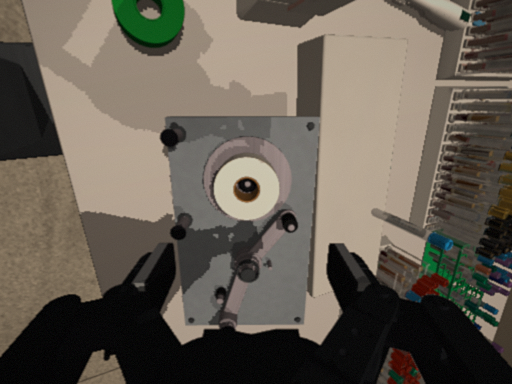

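```bash
python3 -m creep '[{"grip":60,"linear":[10,0,0],"rot":[0.0975,0.0033,-0.011]},{"grip":60,"linear":[15,0,0],"rot":[0.0975,0.0033,-0.011]},{"grip":60,"linear":[25,0,0],"rot":[0.0975,0.0033,-0.011]},{"grip":60,"linear":[25,0,0],"rot":[0.0975,0.0033,-0.011]},{"grip":60,"linear":[35,-4,0],"rot":[0,0,0]},{"grip":60,"linear":[38,-4,0],"rot":[0,0,0]},{"grip":60,"linear":[38,-4,0],"rot":[0,0,0]},{"grip":60,"linear":[38,-4,0],"rot":[0,0,0]},{"grip":60,"linear":[38,-3,0],"rot":[0,0,0]},{"grip":60,"linear":[38,-3,0],"rot":[0,0,0]},{"grip":60,"linear":[38,-2,5],"rot":[0,0,0]},{"grip":60,"linear":[38,0,10],"rot":[0,0,0]}]'; python3 -m creep '[{"grip":60,"linear":[38,0,15],"rot":[0,0,0]},{"grip":60,"linear":[32,0,10],"rot":[0,0,0]},{"grip":60,"linear":[0,0,5],"rot":[0,0,0]},{"grip":60,"linear":[0,0,0],"rot":[0,0,0]},{"grip":60,"linear":[0,0,0],"rot":[0,0,0]}]'; python3 - <<'E'
from wcap import *
p,d,c=wcap('k1');RV=np.load('pics/RV.npy');plan(np.array([445,350,15]),RV)
cv2.imwrite('pics/k1c.png',cv2.resize(p[110:300,150:370,::-1],None,fx=3,fy=3,interpolation=cv2.INTER_CUBIC))
E
```

```text
time_s: 20.9
eef_pos: [446.3, 281.8, 188.0]
ee_rot: [-0.003, 0.707, 0.707, -0.0]
force: [0.7, 0.1, 0.4]
grip_width: 0.702
time_s: 21.32
eef_pos: [446.4, 349.3, 157.7]
ee_rot: [-0.003, 0.707, 0.707, -0.002]
force: [0.7, -0.4, 0.5]
grip_width: 0.705
t 21.3667 P [446.8 349.  158.4] deck [-28.6 623.6 115.9] F [0.4 0.1 0.6] grip mm 60.1 rotvec [-0.005 -0.003 -0.   ] deg 0.3
linear after rot [  1.   -1.8 143.4] now [  0.6  -1.  143.4]
```

View pics/k1.png

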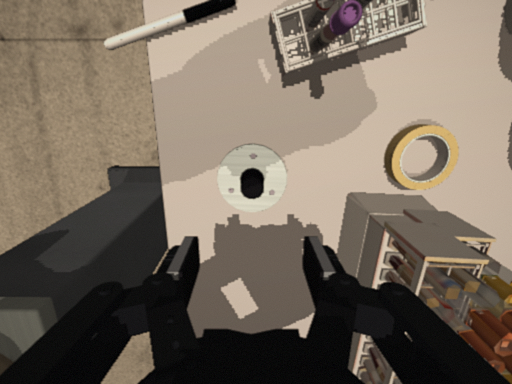

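View pics/k1c.png

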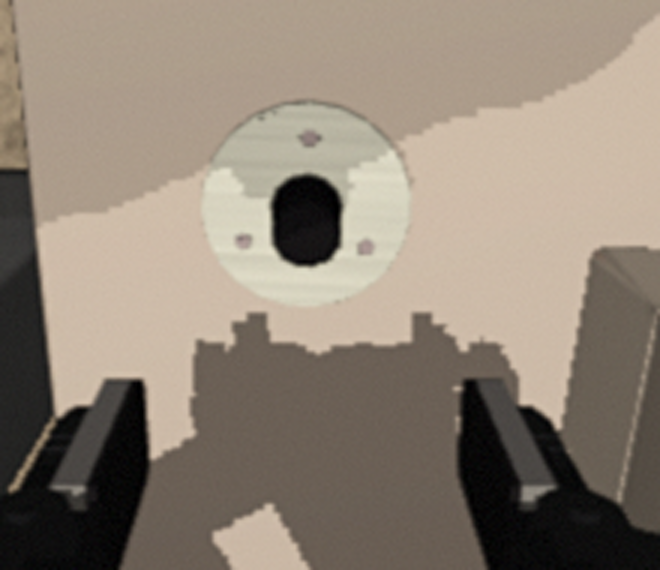

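```bash
python3 - <<'E'
from wcap import *
p,d,c=load('k1');RV=np.load('pics/RV.npy')
f=lambda x,y:(150+x/3,110+y/3)
a=onz(c,*f(306,202.5),9); b=onz(c,*f(306.5,267),43);print(a.round(1),'knob top near edge',b.round(1),'far base',onz(c,*f(306.5,174),9).round(1))
plan(np.array([a[0],a[1],14.]),RV)
E
```

```text
[445.7 351.4   9. ] knob top near edge [446.  337.9  43. ] far base [445.9 362.3   9. ]
t 21.3667 P [446.8 349.  158.4] deck [-28.6 623.6 115.9] F [0.4 0.1 0.6] grip mm 60.1 rotvec [-0.005 -0.003 -0.   ] deg 0.3
linear after rot [  2.4  -1.1 144.4] now [  2.   -0.3 144.4]
```

```bash
python3 -m creep '[{"grip":60,"linear":[0.8,-0.5,10],"rot":[-0.005,-0.003,0]},{"grip":60,"linear":[0.5,-0.5,30],"rot":[0,0,0]},{"grip":60,"linear":[0,0,40],"rot":[0,0,0]},{"grip":60,"linear":[0,0,30],"rot":[0,0,0]},{"grip":60,"linear":[0,0,15],"rot":[0,0,0]},{"grip":60,"linear":[0,0,10],"rot":[0,0,0]},{"grip":60,"linear":[0,0,6],"rot":[0,0,0]},{"grip":60,"linear":[0,0,0],"rot":[0,0,0]}]' 40; python3 - <<'E'
from wcap import *
p,d,c=wcap('k2');RV=np.load('pics/RV.npy');plan(np.array([445.8,350.5,15]),RV)
E
```

```text
time_s: 22.03
eef_pos: [445.9, 350.6, 17.5]
ee_rot: [-0.0, 0.707, 0.707, 0.0]
force: [0.1, -0.4, 0.2]
grip_width: 0.704
t 22.0833 P [446.2 351.   18.3] deck [-81.7 625.6 -13.8] F [ 0.1  0.1 -0.2] grip mm 60.0 rotvec [ 0.001 -0.001 -0.   ] deg 0.1
linear after rot [-0.5 -0.4  3.3] now [-0.5 -0.4  3.3]
```

View pics/k2.png

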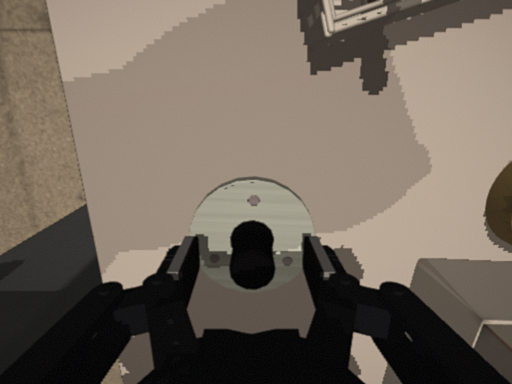

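```bash
python3 -m creep '[{"grip":60,"linear":[-0.5,0,2],"rot":[0,0,0]},{"grip":10,"linear":[0,0,0],"rot":[0,0,0]},{"grip":10,"linear":[0,0,0],"rot":[0,0,0]},{"grip":10,"linear":[0,0,0],"rot":[0,0,0]},{"grip":10,"linear":[0,0,0],"rot":[0,0,0]},{"grip":10,"linear":[0,0,0],"rot":[0,0,0]}]' 60; python3 -c "
from wcap import *
RV=np.load('pics/RV.npy');plan(np.array([445.8,350.5,15]),RV)"; python3 -m creep '[{"grip":10,"linear":[0,0,-10],"rot":[0,0,0]},{"grip":10,"linear":[0,0,-25],"rot":[0,0,0]},{"grip":10,"linear":[0,0,-38],"rot":[0,0,0]},{"grip":10,"linear":[0,0,-38],"rot":[0,0,0]},{"grip":10,"linear":[0,0,-38],"rot":[0,0,0]},{"grip":10,"linear":[0,0,-30],"rot":[0,0,0]},{"grip":10,"linear":[0,0,0],"rot":[0,0,0]},{"grip":10,"linear":[0,0,0],"rot":[0,0,0]}]'; python3 - <<'E'
from wcap import *
p,d,c=wcap('k3');plan(d2w([26.5,90,130]))
cv2.imwrite('pics/k3c.png',cv2.resize(p[140:320,150:350,::-1],None,fx=3.5,fy=3.3,interpolation=cv2.INTER_CUBIC))
E
```

```text
time_s: 22.58
eef_pos: [445.9, 350.8, 16.3]
ee_rot: [0.0, 0.707, 0.707, 0.001]
force: [-1.4, -1.0, 5.9]
grip_width: 0.256
t 22.5833 P [445.9 350.8  16.3] deck [-82.8 625.5 -15.5] F [-1.4 -1.   5.9] grip mm 21.9 rotvec [ 0.001 -0.001  0.001] deg 0.1
linear after rot [-0.3 -0.1  1.3] now [-0.3 -0.1  1.3]
time_s: 23.25
eef_pos: [445.9, 350.8, 196.3]
ee_rot: [0.0, 0.707, 0.707, 0.002]
force: [0.1, 0.8, -2.4]
grip_width: 0.255
t 23.3 P [445.3 350.5 194.5] deck [-16.6 625.1 149.9] F [-0.5 -0.7 -2. ] grip mm 22.1 rotvec [-0.384 -0.009  0.045] deg 22.2
linear after rot [-535.1   43.1   19.9] now [-536.7   22.8    2.2]
```

View pics/k3c.png

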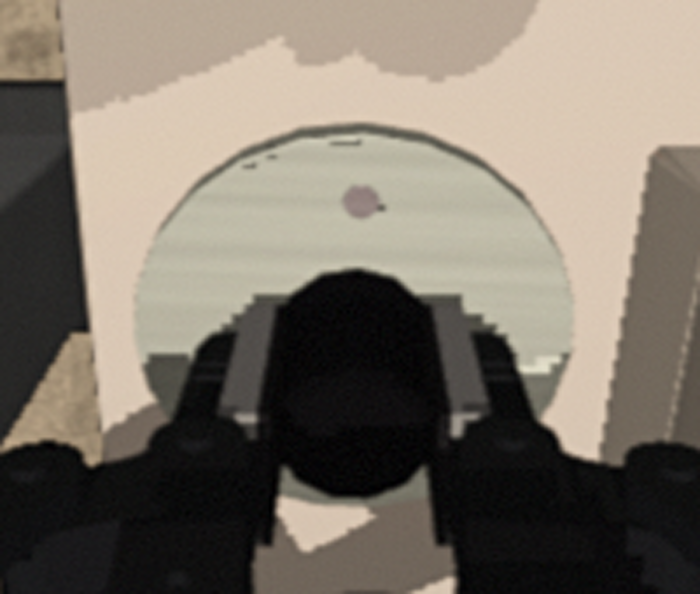

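```bash
python3 -m creep '[{"grip":10,"linear":[-10,0,0],"rot":[-0.096,-0.002,0.011]},{"grip":10,"linear":[-20,0,0],"rot":[-0.096,-0.002,0.011]},{"grip":10,"linear":[-25,0,0],"rot":[-0.096,-0.002,0.011]},{"grip":10,"linear":[-25,0,0],"rot":[-0.096,-0.002,0.011]},{"grip":10,"linear":[-36,4,0],"rot":[0,0,0]},{"grip":10,"linear":[-36,4,0],"rot":[0,0,0]},{"grip":10,"linear":[-36,4,0],"rot":[0,0,0]},{"grip":10,"linear":[-36,4,0],"rot":[0,0,0]},{"grip":10,"linear":[-36,4,0],"rot":[0,0,0]},{"grip":10,"linear":[-36,4,0],"rot":[0,0,0]},{"grip":10,"linear":[-36,4,0],"rot":[0,0,0]},{"grip":10,"linear":[-36,4,0],"rot":[0,0,0]}]'; python3 -m creep '[{"grip":10,"linear":[-36,4,0],"rot":[0,0,0]},{"grip":10,"linear":[-36,4,0],"rot":[0,0,0]},{"grip":10,"linear":[-36,3,0],"rot":[0,0,0]},{"grip":10,"linear":[-36,0,5],"rot":[0,0,0]},{"grip":10,"linear":[-25,0,5],"rot":[0,0,0]},{"grip":10,"linear":[-10,0,5],"rot":[0,0,0]},{"grip":10,"linear":[0,0,0],"rot":[0,0,0]},{"grip":10,"linear":[0,0,0],"rot":[0,0,0]}]'; python3 - <<'E'
from wcap import *
p,d,c=wcap('k4');plan(d2w([26.5,178,60]))
E
```

```text
time_s: 24.3
eef_pos: [460.0, -19.8, 205.1]
ee_rot: [0.136, 0.709, 0.679, 0.132]
force: [0.0, 0.8, -2.3]
grip_width: 0.259
time_s: 24.97
eef_pos: [468.5, -197.0, 195.2]
ee_rot: [0.136, 0.71, 0.679, 0.132]
force: [-0.4, 0.1, -0.7]
grip_width: 0.256
t 25.0167 P [ 468.7 -196.5  195.7] deck [ 28.6  79.7 133. ] F [-0.  -0.3 -1.4] grip mm 22.3 rotvec [-0.001 -0.003  0.001] deg 0.2
linear after rot [98.3 -2.1 73. ] now [98.1 -1.8 73.3]
```

View pics/k4.png

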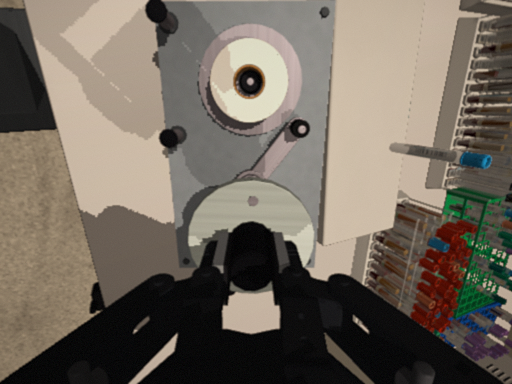

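```bash
python3 - <<'E'
from rel import *
p,d,c=load('k4');P,R,s=tool()
a=cv2.resize(p[10:145,190:320,::-1],None,fx=3,fy=3,interpolation=cv2.INTER_CUBIC)
b=cv2.resize(p[170:305,185:320,::-1],None,fx=3,fy=3,interpolation=cv2.INTER_CUBIC)
cv2.imwrite('pics/k4c.png',np.hstack([a,b]))
E
```

```text
(no output)
```

View pics/k4c.png

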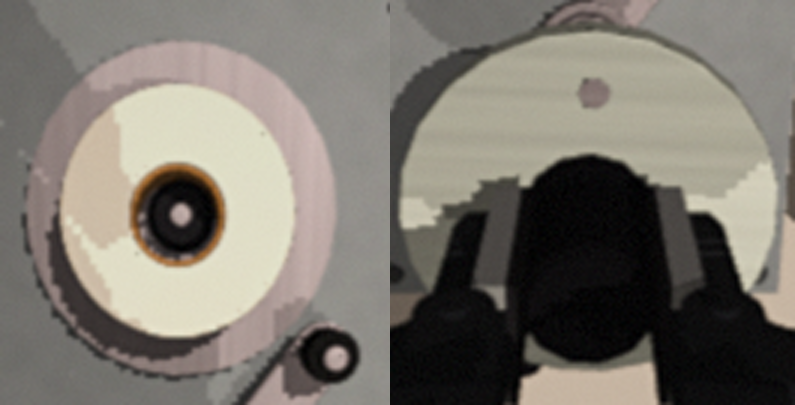

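```bash
python3 - <<'E'
from rel import *
p,d,c=load('k4');P,R,s=tool()
fa=lambda x,y:(190+x/3,10+y/3); fb=lambda x,y:(185+(x-390)/3,170+y/3)
A=np.array([ondeck(c,*fa(x,y),32) for x,y in((60,211),(296,211),(178,84),(178,338))]);print('roll',A.round(1))
E=np.array([on(c,R,P,*fb(x,y),7) for x,y in((400,195),(778,195),(589,30),(589,366))]);print('disc tool',E.round(1)); 
cc=np.array([E[:2,0].mean(),E[:2,1].mean(),7]);cc[0]=E[2:,0].mean();print('disc deck',w2d(P+R@cc).round(1))
E
```

```text
roll [[ -7.1 178.1  32. ]
 [ 58.8 178.   32. ]
 [ 26.  209.5  32. ]
 [ 25.8 143.6  32. ]]
disc tool [[  2.4 -39.8   7. ]
 [  2.3  37.8   7. ]
 [ 37.4  -0.9   7. ]
 [-39.7  -1.1   7. ]]
disc deck [ 27.5  78.6 126. ]
```

```bash
python3 -m creep '[{"grip":10,"linear":[20,-0.8,0],"rot":[0,0,0]},{"grip":10,"linear":[32,-0.8,0],"rot":[0,0,0]},{"grip":10,"linear":[32,0,10],"rot":[0,0,0]},{"grip":10,"linear":[14,0,20],"rot":[0,0,0]},{"grip":10,"linear":[0,0,25],"rot":[0,0,0]},{"grip":10,"linear":[0,0,15],"rot":[0,0,0]},{"grip":10,"linear":[0,0,5],"rot":[0,0,0]},{"grip":10,"linear":[0,0,0],"rot":[0,0,0]},{"grip":10,"linear":[0,0,0],"rot":[0,0,0]}]'; python3 - <<'E'
from wcap import *
p,d,c=wcap('k5');plan(d2w([27,177,43.3]))
cv2.imwrite('pics/k5c.png',cv2.resize(p[130:310,150:350,::-1],None,fx=3.5,fy=3.3,interpolation=cv2.INTER_CUBIC))
E
```

```text
time_s: 25.77
eef_pos: [499.9, -100.6, 127.1]
ee_rot: [0.138, 0.709, 0.679, 0.132]
force: [0.3, 0.4, -0.7]
grip_width: 0.263
t 25.8167 P [ 500.  -100.9  127.4] deck [ 28.  176.6  59.6] F [-0.2  0.2 -1.1] grip mm 22.1 rotvec [ 0.002 -0.001  0.002] deg 0.1
linear after rot [ 0.4 -1.  16.3] now [ 0.3 -1.  16.3]
```

View pics/k5c.png

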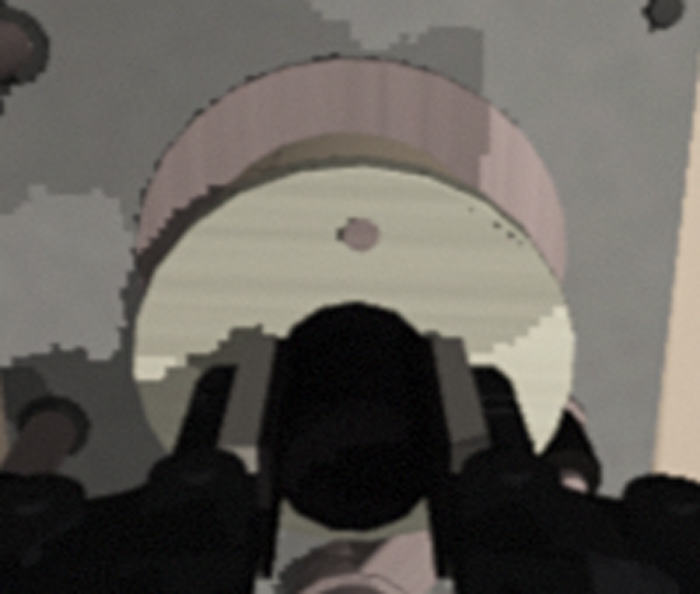

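```bash
python3 -m creep '[{"grip":10,"linear":[1.2,-1,3],"rot":[0,0,0]},{"grip":10,"linear":[0,0,4],"rot":[0,0,0]},{"grip":10,"linear":[0,0,2],"rot":[0,0,0]},{"grip":10,"linear":[0,0,1.5],"rot":[0,0,0]},{"grip":10,"linear":[0,0,1.5],"rot":[0,0,0]},{"grip":10,"linear":[0,0,1.5],"rot":[0,0,0]},{"grip":10,"linear":[0,0,0],"rot":[0,0,0]},{"grip":10,"linear":[0,0,0],"rot":[0,0,0]}]'; python3 -c "
from wcap import *
plan(d2w([27,177,43.3])); print((D.T@sensors.sense()['force']).round(1),sensors.sense()['wrist_torque'].round(2))"; python3 -m creep '[{"grip":10,"linear":[0,0,1],"rot":[0,0,0]},{"grip":10,"linear":[0,0,1],"rot":[0,0,0]},{"grip":10,"linear":[0,0,0],"rot":[0,0,0]},{"grip":10,"linear":[0,0,0],"rot":[0,0,0]}]'; python3 -c "
from wcap import *
plan(d2w([27,177,43.3])); print((D.T@sensors.sense()['force']).round(1),sensors.sense()['wrist_torque'].round(2))"
```

```text
time_s: 26.48
eef_pos: [504.1, -100.1, 113.4]
ee_rot: [0.138, 0.709, 0.679, 0.132]
force: [-0.9, -0.4, -0.6]
grip_width: 0.258
t 26.4833 P [ 504.1 -100.1  113.4] deck [ 26.4 177.6  45.1] F [-0.9 -0.4 -0.6] grip mm 22.0 rotvec [ 0.    -0.001  0.001] deg 0.1
linear after rot [-0.6  0.6  1.8] now [-0.6  0.6  1.8]
[-1.1 -0.5 -0.3] [ 0.02  0.24 -0.01]
time_s: 26.82
eef_pos: [504.8, -100.2, 112.2]
ee_rot: [0.138, 0.709, 0.679, 0.132]
force: [-6.2, 0.7, 7.0]
grip_width: 0.257
t 26.8167 P [ 504.8 -100.2  112.2] deck [ 26.7 177.6  43.7] F [-6.2  0.7  7. ] grip mm 21.9 rotvec [ 0.001 -0.001  0.001] deg 0.1
linear after rot [-0.6  0.3  0.4] now [-0.6  0.3  0.4]
[-3.1  0.4  8.8] [0.04 0.64 0.01]
```

Contact came at h = 43.7 against an expected 43.3, so the cap is seated round the roll. Next I'll ease off, release and look.

```bash
python3 -m creep '[{"grip":10,"linear":[0,0,0.5],"rot":[0,0,0]},{"grip":10,"linear":[0,0,-1],"rot":[0,0,0]},{"grip":50,"linear":[0,0,0],"rot":[0,0,0]},{"grip":50,"linear":[0,0,0],"rot":[0,0,0]},{"grip":50,"linear":[0,0,0],"rot":[0,0,0]},{"grip":50,"linear":[0,0,-10],"rot":[0,0,0]},{"grip":50,"linear":[0,0,-25],"rot":[0,0,0]},{"grip":50,"linear":[0,0,-38],"rot":[0,0,0]},{"grip":50,"linear":[0,0,-38],"rot":[0,0,0]},{"grip":50,"linear":[0,0,0],"rot":[0,0,0]},{"grip":50,"linear":[0,0,0],"rot":[0,0,0]}]'; python3 - <<'E'
from wcap import *
p,d,c=wcap('k6');plan(d2w([27,177,43.3]))
cv2.imwrite('pics/k6.png',p[:,:,::-1])
E
```

```text
time_s: 27.73
eef_pos: [463.2, -98.7, 217.4]
ee_rot: [0.14, 0.709, 0.678, 0.133]
force: [0.6, -0.3, -1.3]
grip_width: 0.588
t 27.7833 P [462.9 -98.4 215.7] deck [ 26.5 177.4 155.4] F [ 0.2  0.3 -0.2] grip mm 50.1 rotvec [ 0.001 -0.     0.001] deg 0.1
linear after rot [ -0.4   0.5 112.1] now [ -0.5   0.3 112.1]
```

View pics/k6.png

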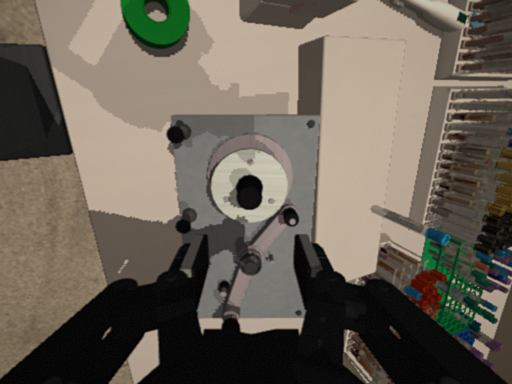

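```bash
python3 - <<'E'
from wcap import *
p,d,c=load('k6');g=p.astype(int)
Q=[];UV=[]
for v in range(150,225):
  for u in range(205,295):
    if d[v,u]>0 and g[v,u].min()>120 and g[v,u,0]-g[v,u,1]<10:
      X=w2d(dep(c,u,v,d[v,u]));
      if 28<X[2]<42: Q.append(X)
Q=np.array(Q);n=np.linalg.lstsq(np.c_[Q[:,:2],np.ones(len(Q))],Q[:,2],rcond=None)[0]
print(len(Q),'slopes',n[:2].round(3),'h',np.median(Q[:,2]).round(1),'centre',((Q.max(0)+Q.min(0))/2).round(1),(Q.max(0)-Q.min(0)).round(1))
for u,v in [(231,325),(233,328),(249,203)]: print(w2d(dep(c,u,v,d[v,u])).round(1))
cv2.imwrite('pics/k6c.png',cv2.resize(p[110:345,160:330,::-1],None,fx=3.4,fy=2.5,interpolation=cv2.INTER_CUBIC))
p,d=imaging.capture('top');cv2.imwrite('pics/t9.png',cv2.resize(p[120:270,100:360,::-1],None,fx=3,fy=3,interpolation=cv2.INTER_CUBIC))
E
```

```text
3308 slopes [-0.002  0.   ] h 36.5 centre [ 25.1 175.3  35.2] [78.  77.4  7.7]
[ 3.6  9.  46.7]
[ 6.2  9.2 51.5]
[ 25.2 171.2  70.5]
```

View pics/k6c.png

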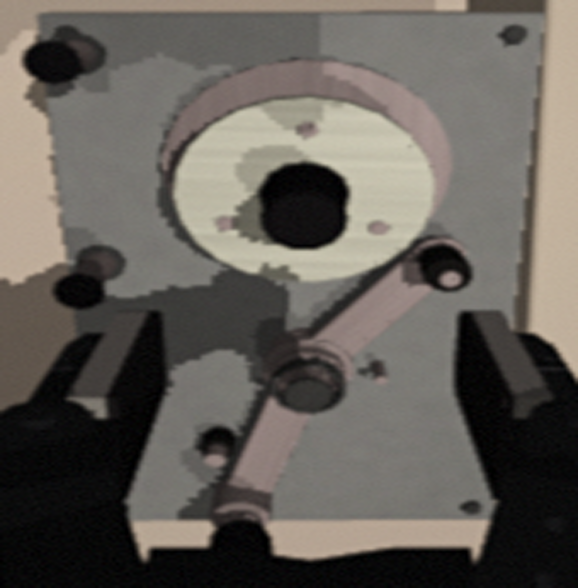

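The cap lies flat: slope is under 0.2°, its disc top at 36.5 mm against 36 expected, and its knob top at 70.5 mm against 70. The arm is still pinned beside its stop post. The gripper is more than 80 mm clear of everything, so I'm handing in.

```bash
python3 -c "
from rig import ctrl
print(ctrl.finish_job())"
```

```text
the job is handed in; nothing more can be done
None
```

The unwinder is loaded and the job was handed in at about 28 s of the 59 s allowed; no verdict was reported.

- **Brake arm and pin:** I pulled the arm back by the pin knob until it met its stop, where the pull rose from 6 to 11 N. Then I pushed the pin home and pressed on its knob. The knob top stopped at 65.7 mm above the deck under 35 N, against 66 mm expected.
- **Roll:** The white roll, not the green one, went down over the boss and seated at the platter's height.
- **Cap:** The keeper cap sits knob up on the roll. In the last wrist picture it lay flat to within 0.2°, with its disc top at 36.5 mm and knob top at 70.5 mm, against 36 and 70 mm expected.
- **Other things on the bench:** I did not touch them. I took a last overhead picture but never viewed it, so this is not checked by camera.

**Readings that disagreed:**
- My first estimate of the unwinder's position was about 3 mm off along the slope. I placed the roll and cap by comparing positions within one picture instead.
- At the stop, the tool read about 4 mm further down the slope than expected. I put this down to that offset and to the pin leaning in its bush.
- The pin knob was mostly hidden by the gripper in the last picture. Its full depth rests on the earlier press, though that picture still shows the arm held beside its stop.

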